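# Clear the touch-up bench: hang the brackets to dry, stow the brushes, shut the drawer

### The arm

A 6-joint arm with a two-finger parallel gripper is mounted at the origin on the work surface. World frame = base frame: x ahead of the robot, y to its left, z up, the work surface at z = 0. Lengths are in m, angles in rad, forces in N, time in s.
With the tool pointing down it reaches from about 0.35 to 0.775 m from the base axis. Payload 7.3 kg.
Tool frame: the origin (TCP) lies at the very end of the fingers, on their centre line; the grasp point (between the pads) lies 19 mm behind it; z points along the fingers, y is the line along which they close (so a half turn about z gives the same grasp; the last joint's range is limited). The gripper opens to 92 mm and grips with 3 to 60 N. Pads are 19 mm wide; open, the fingers measure 130 mm over their backs; the gripper's body (75 mm by 190 mm) begins 47 mm behind the grasp point.
Start: joints at [1.189, 0.342, 1.524, -0, 1.275, -0.146], TCP at [0.123, 0.51, 0.227] pointing down, gripper open.
Joint ranges: [-2.53, 2.53], [-0.77, 2.02], [0.04, 2.7], [-1, 4.14], [0.28, 2.66], [-3.11, 3.11]. Speed limits (rad/s): [2.57, 2.57, 3.14, 3.14, 3.14, 3.14].

### API

Orientations are given as [roll, pitch, yaw] about the fixed x, y, z axes, in that order (R = Rz(yaw) Ry(pitch) Rx(roll)).
In Python, from cell import telemetry, eyes, job gives the robot as it stands.
- The arm moves only by the tool apply_moves, never from a script. Its arguments are lists of equal length, an entry for each row: "delta_pos": the shift along the world's x, y, z each as a share of 0.4 m, from -1 to 1, a list of three; "dr": the turn, a rotation vector about the world's x, y, z each as a share of 0.5 rad, from -1 to 1, a list of three; "jaw": the opening, from 0 (shut) to 1 (fully open). A call has 1 to 8 rows; each row is the pose to reach, as a shift and turn from the pose commanded when the call began; what a row does not reach only later rows make up. A row lasts 1/12 s, in which the tool goes at most 41.7 mm and 7.16 degrees, less where a joint would pass 70% of its speed; a pose out of reach is approached as far as the arm can. A call with a number of a shift or a turn outside -1 to 1 is refused whole. A call with a gripper value outside its range is refused whole. The fingers move at their own pace and stop on an object; "force" is the grip in N (left out, the last holds). Time passes only in rows, so rows that repeat a pose let the fingers close. It gives the time, the measured TCP pose, the force, the opening and the grip force at its end, in the units of the state.
- telemetry.observe(): the state, without advancing time (a new reading comes with each control period).
- eyes.read_camera(name): name is "scene" or "top" or "wrist"; returns the picture (384x512x3 uint8, red, green, blue); there is no depth.
- eyes.camera_model(name): a dict with "vertical_fov" (degrees; the focal length in pixels is half the picture's height over the tangent of half this angle, whatever the lens; pixels are square), "cx", "cy" (the principal point, pixels), "k1" (the pictures are not rectified: a ray, as slopes to the right and down, at radius r is drawn at 1 + k1 r^2 times it, then the intrinsics apply), "rvec" (rotation vector, rad) and "tvec" (3), from world to camera coordinates, as OpenCV has them; the wrist camera has in their place "hand_eye" (4x4, takes a point from camera to tool coordinates, whose origin is the TCP and whose axes are the flange's). Camera axes: x right, y down, z forward; pixel columns grow to the right and rows downward; lengths in m; the calibration is good to about 2 mm. A picture is of the moment at which its call begins: read the wrist's pose just before it. camera_model takes no time and is no camera call.
- job.hand_in(): hands the job in; it is judged then, once.
The state is a dict: "time": time; "qpos": joint angles; "qvel": joint speeds; "joint_efforts": joint torques, N m; "tool_pos": TCP position; "tool_rot": TCP orientation; "contact_force": force on the tool from outside, world axes, zero at the start; "torque": the same for the moment, N m; "opening": finger opening in m; "grip_force": force on a finger pad.
Only numpy, scipy, OpenCV 4.12 (cv2) and the standard library are available. Lean on these libraries where they do the work, as an engineer would, in place of code of your own. Each camera call takes 0.05 s, during which the arm holds its last target. There are 200 camera calls.

### The job

Finish the touch-up batch: drape every painted U-bracket over the bar of the drying rail so that it hangs astride the bar and no two brackets touch, and lay all the brushes in the open drawer. Then, with all the brushes inside, push the drawer fully home past its detent without slamming it, and leave the pots, jar and other things standing where they are.

Things in the scene. Friction and masses are not known exactly. Their poses are not given: they have to be found in the camera images.
- bracket0: U-shaped aluminium bracket dabbed with black paint, at the start standing on its two legs like a bridge (may be absent); 46 (x) x 34 (y) x 81 tall, 0.09 kg. Legs 5 thick, 34 wide, 75 long, at x = +-20.5, 36 clear between; crown 6 thick. Origin: centre of the underside, between the leg ends; z up. Easily gripped from above across the legs' outer faces (46), just below the crown
- saddle0 (a point): centre of the underside of bracket0's crown, 75 above its origin, axes as the bracket; this rests on the bar when it hangs
- bracket1: U-shaped aluminium bracket dabbed with black paint, at the start standing on its two legs like a bridge (may be absent); 46 (x) x 34 (y) x 81 tall, 0.09 kg. Legs 5 thick, 34 wide, 75 long, at x = +-20.5, 36 clear between; crown 6 thick. Origin: centre of the underside, between the leg ends; z up. Easily gripped from above across the legs' outer faces (46), just below the crown
- saddle1 (a point): centre of the underside of bracket1's crown, 75 above its origin, axes as the bracket; this rests on the bar when it hangs
- bracket2: U-shaped aluminium bracket dabbed with black paint, at the start standing on its two legs like a bridge (may be absent); 46 (x) x 34 (y) x 81 tall, 0.09 kg. Legs 5 thick, 34 wide, 75 long, at x = +-20.5, 36 clear between; crown 6 thick. Origin: centre of the underside, between the leg ends; z up. Easily gripped from above across the legs' outer faces (46), just below the crown
- saddle2 (a point): centre of the underside of bracket2's crown, 75 above its origin, axes as the bracket; this rests on the bar when it hangs
- bracket3: U-shaped aluminium bracket dabbed with black paint, at the start standing on its two legs like a bridge (may be absent); 46 (x) x 34 (y) x 81 tall, 0.09 kg. Legs 5 thick, 34 wide, 75 long, at x = +-20.5, 36 clear between; crown 6 thick. Origin: centre of the underside, between the leg ends; z up. Easily gripped from above across the legs' outer faces (46), just below the crown
- saddle3 (a point): centre of the underside of bracket3's crown, 75 above its origin, axes as the bracket; this rests on the bar when it hangs
- brush0: flat paint brush, 130 long (its x), lying on the table (may be absent), 0.03 kg; wooden handle 14 wide x 12 thick from x = -65 to +20, metal ferrule 24 wide to x = +42, black bristles to x = +65. Origin: underside, middle of its length; z up as it lies at the start
- brush1: flat paint brush, 130 long (its x), lying on the table (may be absent), 0.03 kg; wooden handle 14 wide x 12 thick from x = -65 to +20, metal ferrule 24 wide to x = +42, black bristles to x = +65. Origin: underside, middle of its length; z up as it lies at the start
- brush2: flat paint brush, 130 long (its x), lying on the table (may be absent), 0.03 kg; wooden handle 14 wide x 12 thick from x = -65 to +20, metal ferrule 24 wide to x = +42, black bristles to x = +65. Origin: underside, middle of its length; z up as it lies at the start
- rail: drying rail, fixed: a round steel bar 16 in diameter along its y, axis 140 above the table, on two upright posts 12 in diameter at y = +-130 with feet 90 (x) x 20; a floor strip 14 wide, 8 high joins the feet. Origin: on the table below the middle of the bar; z up
- bar_mid (a point): middle of the bar's axis, axes as the rail
- unit: bench drawer unit, fixed: grey housing 240 (x) x 240 (y) x 95 high, with a flat closed top and one drawer in its -x face. Origin: centre of the underside on the table; the drawer opens to its -x, so the open drawer is pushed along its +x. A can stands on its top
- drawer (a joint): opening of the drawer in m: 0 = fully home, front flush with the housing's edge; 0.19 = farthest out. It slides stiffly (1.5 N friction, damping 7 N s/m) and stays where left. A spring detent resists from 14 mm to 6 mm open (a push of about 8 N gets past it), then draws the drawer home against its stop
- front_top (a point): middle of the top edge of the outer face of the drawer's white front panel, 81 above the table, axes as the unit (-x points out of the drawer). The panel is 12 thick, 216 wide, its lower edge 12 above the table; a steel pull, 14 deep, 80 wide, 12 high, stands out from it centred 36 above the table
- tray_in (a point): centre of the drawer's inner floor, 22 above the table; axes as the unit. The inside runs x = -104 (behind the front panel) to +98 and y = +-89, its side walls rise 39 above the floor. Only the part that is drawn out of the housing is open from above: with the drawer at joint value q (m), from x = -0.104 to x = q - 0.116
- pot0: empty black plastic paint pot, 60 across, 62 high, a bystander. Origin: centre of its underside
- pot1: empty black plastic paint pot, 66 across, 70 high, a bystander. Origin: centre of its underside
- jar0: closed glass jar, 50 across, 60 high, a bystander. Origin: centre of its underside
- pad: grey sanding block, 90 x 60 x 30, a bystander. Origin: centre of its underside
- bottle0: white bottle, 60 across, 170 high, a bystander. Origin: centre of its underside
- mug: white mug with a handle, 76 across, 85 high, a bystander. Origin: centre of its underside
- can0: closed steel can, 60 across, 90 high, on top of the drawer unit, a bystander. Origin: centre of its underside
Not all that is in view belongs to the job. Leave any green look-alike of the bracket0 alone. Leave any orange look-alike of the bracket3 alone.

How it is judged:
By the outcome, as a careful person would: the job done as asked, in the order asked, and still so for the second after the job is handed in, with the robot touching nothing.
Of bracket0, bracket1, bracket2, bracket3 only 3 to 4 are there at a start; the rules pass over those that are not, and their reading is None.
Of brush0, brush1, brush2 only 2 to 3 are there at a start; the rules pass over those that are not, and their reading is None.
At some moment in a run one of brush0, brush1, brush2 may be knocked a few centimetres aside while the robot is not near it.
It also fails if it takes over 208 s, if anything falls off the work surface, if the arm or the gripper's body presses on something with over 40 N, if the wrist force passes 120 N, or if a joint passes its speed limit or range.

## Working session

There is one attempt and no reset: what is moved stays moved. The work goes in short steps, Python scripts to look and compute and a tool call to move; the robot and the scene stay as the last step left them, time stands still between calls to the robot, and variables do not carry over. Pictures are saved under pics/ and viewed, at most 14 in all, crops included, and the job is handed in when it is done.

Besides the shell and the picture viewer there is one more tool, called after "Request:" as a command line: name --argument value ..., lists and objects as JSON in quotes. apply_moves: Moves the arm, as the interface text tells. Its arguments: {"type":"object","properties":{"delta_pos":{"type":"array"},"dr":{"type":"array"},"jaw":{"type":"array"},"force":{"type":"number"}},"required":["delta_pos","dr","jaw"]}

```bash
mkdir -p pics; ls
cat > h.py <<'E'
import numpy as np, cv2
from cell import telemetry, eyes, job
from scipy.spatial.transform import Rotation as R
def snap(n,f=None):
    im=eyes.read_camera(n)
    if f: cv2.imwrite('pics/'+f,im[:,:,::-1])
    return im
def ray(n,u,v,st=None):
    m=eyes.camera_model(n); f=192/np.tan(np.radians(m['vertical_fov'])/2)
    d=np.array([(u-m['cx'])/f,(v-m['cy'])/f]); s=d.copy()
    for _ in range(30): s=d/(1+m['k1']*(s@s))
    c=np.array([s[0],s[1],1.])
    if 'rvec' in m:
        Rm=cv2.Rodrigues(np.array(m['rvec'],float))[0]; return -Rm.T@np.array(m['tvec']).ravel(), Rm.T@c
    H=np.array(m['hand_eye']); st=st or telemetry.observe()
    T=R.from_euler('xyz',st['tool_rot']).as_matrix()
    return T@H[:3,3]+np.array(st['tool_pos']), T@H[:3,:3]@c
def on(n,u,v,z,st=None):
    o,d=ray(n,u,v,st); return o+d*(z-o[2])/d[2]
def proj(n,p,st=None):
    m=eyes.camera_model(n); f=192/np.tan(np.radians(m['vertical_fov'])/2); p=np.array(p,float)
    if 'rvec' in m: c=cv2.Rodrigues(np.array(m['rvec'],float))[0]@p+np.array(m['tvec']).ravel()
    else:
        H=np.array(m['hand_eye']); st=st or telemetry.observe()
        T=R.from_euler('xyz',st['tool_rot']).as_matrix()
        c=H[:3,:3].T@(T.T@(p-np.array(st['tool_pos']))-H[:3,3])
    s=c[:2]/c[2]; s=s*(1+m['k1']*(s@s)); return s*f+[m['cx'],m['cy']]
E
python3 - <<'E'
from h import *
print(telemetry.observe())
for n in('scene','top','wrist'):
    im=snap(n,n+'0.png'); print(eyes.camera_model(n))
    if n!='wrist': cv2.imwrite(f'pics/{n}0.png',cv2.resize(im[:,:,::-1],(800,600)))
E
```

```text
pics
{'time': 0.0, 'qpos': array([ 1.18900968e+00,  3.42719810e-01,  1.52505143e+00, -3.35268817e-06,
        1.27536764e+00, -1.46009619e-01]), 'qvel': array([ 8.18281691e-06,  1.42529559e-03,  9.07220044e-05,  2.83718538e-04,
       -8.69482608e-04, -5.38694644e-04]), 'joint_efforts': array([-1.03704246e-03, -4.31245708e+01, -2.44220906e+01,  7.17262086e-02,
        5.59456449e-02, -1.23304726e-04]), 'tool_pos': array([0.12246759, 0.51009026, 0.22603446]), 'tool_rot': array([-3.14006241e+00, -2.21790793e-04,  2.90581643e+00]), 'contact_force': array([ 0.96984518,  0.09764916, -0.12291197]), 'torque': array([-0.06379089,  0.00321023, -0.0128812 ]), 'grip_force': 0.0, 'opening': 0.09163346440241245}
{'vertical_fov': 48.14969263969172, 'cx': 252.81530708432675, 'cy': 195.70718214383072, 'k1': 0.0410902154212049, 'rvec': array([ 1.00153148,  2.62551049, -0.84691295]), 'tvec': array([ 0.37277447, -0.24598802,  1.59817829])}
{'vertical_fov': 49.30700449747337, 'cx': 253.38825904907713, 'cy': 191.89212226374238, 'k1': -0.12787644868253564, 'rvec': array([ 2.1656502 , -2.1869235 ,  0.08775377]), 'tvec': array([0.02131142, 0.5325928 , 1.51070274])}
{'vertical_fov': 61.84981129424697, 'cx': 255.39480289040486, 'cy': 193.80678079977565, 'k1': -0.09310157855204979, 'hand_eye': array([[ 5.07498583e-04, -9.57839071e-01, -2.87304816e-01,
         7.88492547e-02],
       [ 9.99999813e-01,  3.87774042e-04,  4.73620183e-04,
         2.49158908e-05],
       [-3.42242566e-04, -2.87305003e-01,  9.57839088e-01,
        -1.58550774e-01],
       [ 0.00000000e+00,  0.00000000e+00,  0.00000000e+00,
         1.00000000e+00]])}
```

View pics/top0.png

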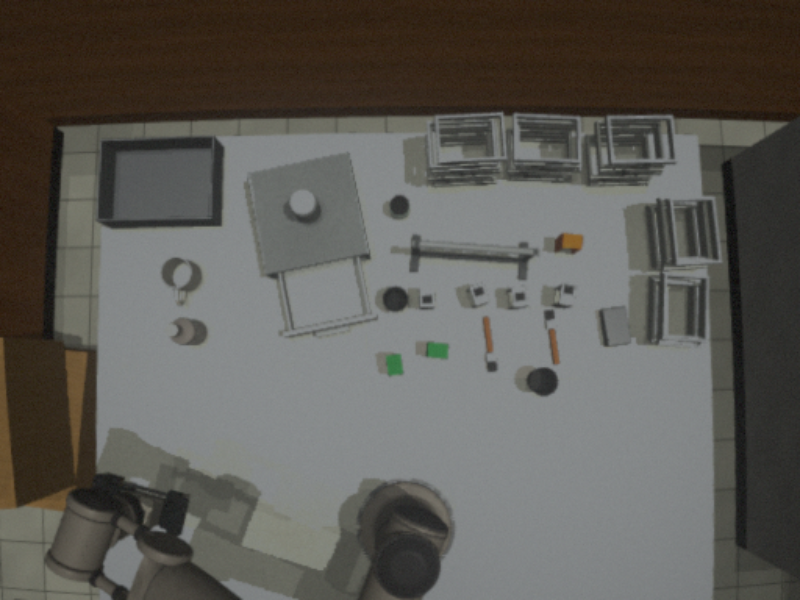

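View pics/scene0.png

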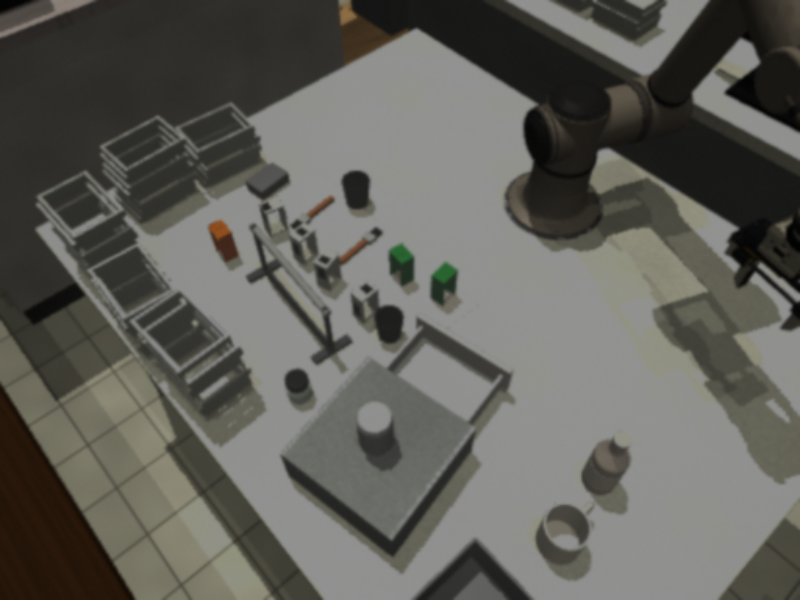

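The top view shows four brackets in a row at (428,299), (477,294), (517,297) and (565,295) in the 800x600 picture. There are two brushes, at (489,345) and (553,338), and the rail runs along row ~250. The drawer is open, with its front at (328,325). pot1 stands at (395,298), beside the first bracket.

Run:
```python
from h import *
k=.64
for nm,u,v,z in [('b0',428,299,.081),('b1',477,294,.081),('b2',517,297,.081),('b3',565,295,.081),('pot1',395,298,.07),('br0h',487,318,.012),('br0t',491,369,.012),('br1t',549,312,.012),('br1h',555,363,.012),('railL',410,247,.14),('railR',538,252,.14),('footL',414,255,0),('footR',523,260,0),('pot0',542,380,.066),('green',437,350,.08),('green2',394,364,.08),('orange',571,242,.08),('drL',284,333,.081),('drR',377,317,.081),('uFL',262,275,.095),('uFR',369,256,.095),('uBL',248,178,.095),('uBR',350,154,.095),('jar',399,205,.06)]:
    print(nm,on('top',u*k,v*k,z).round(3))
```

```text
b0 [ 0.529 -0.057  0.081]
b1 [ 0.539 -0.168  0.081]
b2 [ 0.532 -0.258  0.081]
b3 [ 0.535 -0.369  0.081]
pot1 [0.533 0.018 0.07 ]
br0h [ 0.488 -0.198  0.012]
br0t [ 0.368 -0.206  0.012]
br1t [ 0.501 -0.347  0.012]
br1h [ 0.38  -0.358  0.012]
railL [ 0.638 -0.016  0.14 ]
railR [ 0.625 -0.297  0.14 ]
footL [ 0.642 -0.028  0.   ]
footR [ 0.628 -0.29   0.   ]
pot0 [ 0.343 -0.314  0.066]
green [ 0.414 -0.075  0.08 ]
green2 [0.384 0.022 0.08 ]
orange [ 0.657 -0.387  0.08 ]
drL [0.455 0.269 0.081]
drR [0.489 0.059 0.081]
uFL [0.586 0.317 0.095]
uFR [0.626 0.075 0.095]
uBL [0.811 0.353 0.095]
uBR [0.864 0.118 0.095]
jar [0.751 0.007 0.06 ]
```

Request:
apply_moves --delta_pos '[[0.7,-0.8,0.2],[0.7,-0.8,0.2],[0.7,-0.8,0.2],[0.7,-0.8,0.2],[0.7,-0.8,0.2],[0.7,-0.8,0.2],[0.7,-0.8,0.2],[0.7,-0.8,0.2]]' --dr '[[0,0,0.47],[0,0,0.47],[0,0,0.47],[0,0,0.47],[0,0,0.47],[0,0,0.47],[0,0,0.47],[0,0,0.47]]' --jaw '[1,1,1,1,1,1,1,1]'

```text
time: 0.82
tool_pos: [0.3352, 0.2668, 0.2876]
tool_rot: [3.141, 0.0, 3.141]
contact_force: [1.1, 1.2, 0.1]
opening: 0.0919
grip_force: 0.0
```

Request:
apply_moves --delta_pos '[[0.3,-0.9,0.05],[0.3,-0.9,0.05],[0.3,-0.9,0.05],[0.3,-0.9,0.05],[0.3,-0.9,0.05],[0.3,-0.9,0.05],[0.3,-0.9,0.05],[0.3,-0.9,0.05]]' --dr '[[0,0,0],[0,0,0],[0,0,0],[0,0,0],[0,0,0],[0,0,0],[0,0,0],[0,0,0]]' --jaw '[1,1,1,1,1,1,1,1]'

```text
time: 1.48
tool_pos: [0.4397, -0.0494, 0.3049]
tool_rot: [3.141, 0.0, 3.14]
contact_force: [1.1, 0.3, 0.3]
opening: 0.0919
grip_force: 0.0
```

Request:
apply_moves --delta_pos '[[0.08,-0.4,0.0],[0.08,-0.4,0.0],[0.08,-0.4,0.0],[0.08,-0.4,0.0],[0.08,-0.4,0.0],[0.08,-0.4,0.0],[0.08,-0.4,0.0],[0.08,-0.4,0.0]]' --dr '[[0,0,0],[0,0,0],[0,0,0],[0,0,0],[0,0,0],[0,0,0],[0,0,0],[0,0,0]]' --jaw '[1,1,1,1,1,1,1,1]'

```text
time: 2.15
tool_pos: [0.4716, -0.2061, 0.3048]
tool_rot: [3.141, -0.0, -3.141]
contact_force: [0.6, -0.1, -0.2]
opening: 0.0917
grip_force: 0.0
```

Run:
```python
from h import *
import pickle
st=telemetry.observe(); im=snap('wrist'); pickle.dump((st,im),open('w1.pkl','wb'))
print(st['tool_pos'],st['tool_rot'],st['qpos'])
cv2.imwrite('pics/w1.png',cv2.resize(im[:,:,::-1],(800,600),interpolation=cv2.INTER_CUBIC))
```

```text
[ 0.47155414 -0.20612026  0.30484389] [ 3.14101509e+00 -1.84819115e-04 -3.14126754e+00] [-5.61331272e-01  2.73517421e-01  1.40584782e+00  3.92698856e-04
  1.46269145e+00 -2.13249512e+00]
```

View pics/w1.png

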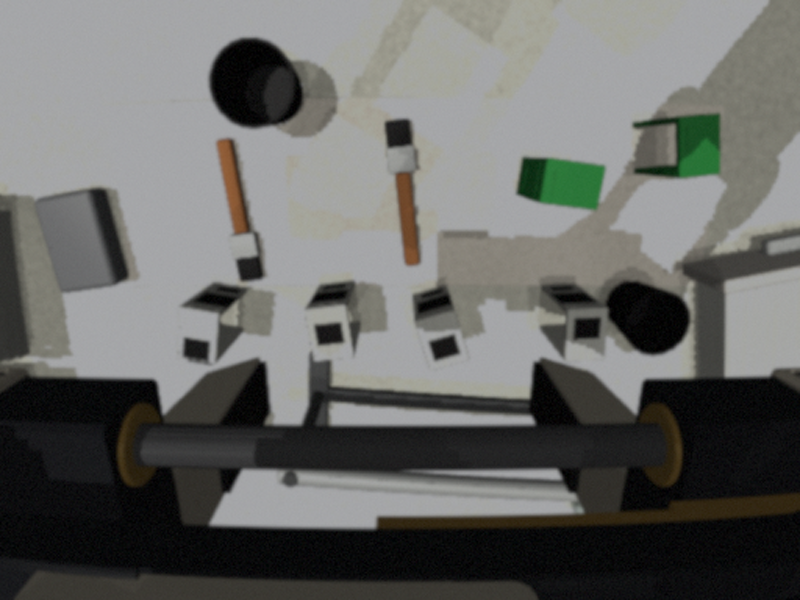

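The wrist picture shows four brackets, with crowns near (197,345), (330,335), (443,348) and (585,328). The brushes are at (240,210) and (403,190), and the bar runs at about row 485. I need a closer crop to read the bracket yaw.

Run:
```python
from h import *
import pickle
st,im=pickle.load(open('w1.pkl','rb'))
c=im[170:240,105:405][:,:,::-1]
a=cv2.resize(c[:,:150],(800,373),interpolation=cv2.INTER_CUBIC)[:300]
b=cv2.resize(c[:,150:],(800,373),interpolation=cv2.INTER_CUBIC)[:300]
cv2.imwrite('pics/w1c.png',np.vstack([a,b]))
```

```text
(no output)
```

View pics/w1c.png

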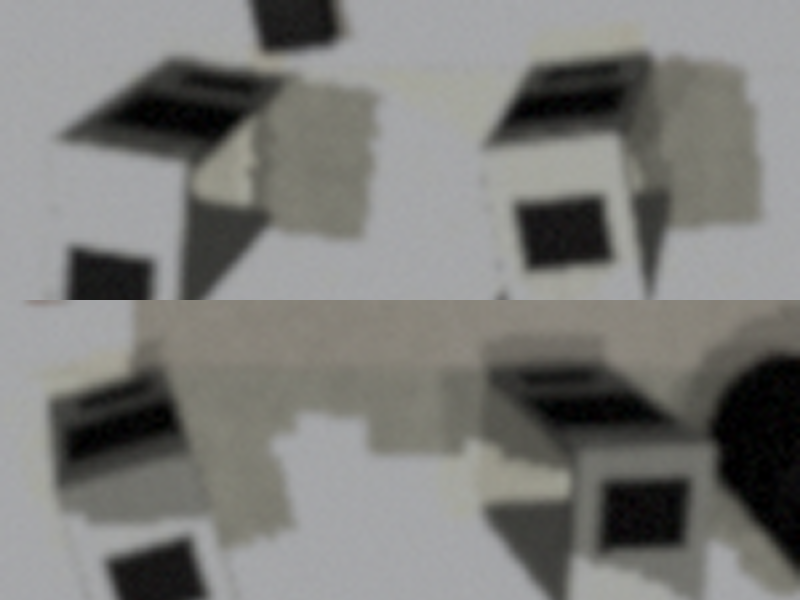

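Run:
```python
from h import *
import pickle
st,im=pickle.load(open('w1.pkl','rb')); s=16/3
def W(x,y,z): return on('wrist',x,y,z,st)
for n,e0,e1,d,ox in [('b3',(60,140),(188,158),(110,285),105),('b2',(487,143),(622,130),(563,232),105),('b1',(58,187),(192,152),(157,270),180),('b0',(578,143),(712,140),(645,213),180)]:
    p,q,c=[W(ox+a/s,170+b/s,.081)[:2] for a,b in(e0,e1,d)]
    t=q-p; L=np.linalg.norm(t); t/=L; nrm=np.array([t[1],-t[0]]); nrm*=np.sign(nrm[0])
    print(n,'edge',(p).round(3),q.round(3),'L',L.round(4),'yaw',np.arctan2(nrm[1],nrm[0]).round(3),'ctr',((p+q)/2+.023*nrm).round(4),'dab',c.round(4))
# rail bar in wrist
k=.64
for a,b in [(290,479),(575,490)]: print('bar end w',W(a*k,b*k,.145).round(4))
for nm,a,b in [('brA head',401,120),('brA tail',411,264),('brA ferr/handle',403,172),('brB head',250,278),('brB tail',225,141),('brB f',240,233),('pot0 rim',247,82)]:
    print(nm,W(a*k,b*k,.012).round(4))
# brush by colour
hsv=cv2.cvtColor(im,cv2.COLOR_RGB2HSV); m=cv2.inRange(hsv,(5,110,60),(18,255,255))
n,l,stt,cc=cv2.connectedComponentsWithStats(m)
for i in range(1,n):
    if stt[i,4]>60:
        ys,xs=np.where(l==i); P=np.array([W(x,y,.012)[:2] for x,y in zip(xs,ys)]); c=P.mean(0); u,sg,v=np.linalg.svd(P-c,full_matrices=False)
        t=(P-c)@v[0]; print('handle',stt[i,4],c.round(4),'ang',np.arctan2(v[0,1],v[0,0]).round(3),'len',np.ptp(t).round(3))
# rail from top: bright bar crop
t=snap('top'); cv2.imwrite('pics/tc.png',cv2.resize(t[140:200,235:360][:,:,::-1],(800,384),interpolation=cv2.INTER_CUBIC))
```

```text
b3 edge [ 0.511 -0.382] [ 0.515 -0.351] L 0.0312 yaw -0.143 ctr [ 0.5358 -0.3702] dab [ 0.5478 -0.3745]
b2 edge [ 0.511 -0.28 ] [ 0.508 -0.248] L 0.0321 yaw 0.1 ctr [ 0.5327 -0.2613] dab [ 0.5336 -0.2625]
b1 edge [ 0.522 -0.287] [ 0.514 -0.255] L 0.0333 yaw 0.265 ctr [ 0.5402 -0.2649] dab [ 0.5433 -0.2643]
b0 edge [ 0.511 -0.164] [ 0.511 -0.133] L 0.0315 yaw 0.024 ctr [ 0.534  -0.1479] dab [ 0.5288 -0.1477]
bar end w [ 0.6273 -0.2879  0.145 ]
bar end w [ 0.6387 -0.0699  0.145 ]
brA head [ 0.3643 -0.2039  0.012 ]
brA tail [ 0.4908 -0.1944  0.012 ]
brA ferr/handle [ 0.4082 -0.202   0.012 ]
brB head [ 0.504  -0.3448  0.012 ]
brB tail [ 0.3804 -0.3579  0.012 ]
brB f [ 0.4616 -0.3507  0.012 ]
pot0 rim [ 0.3317 -0.3352  0.012 ]
handle 522 [ 0.4193 -0.3541] ang 0.124 len 0.081
handle 474 [ 0.4484 -0.1983] ang 0.116 len 0.081
```

View pics/tc.png

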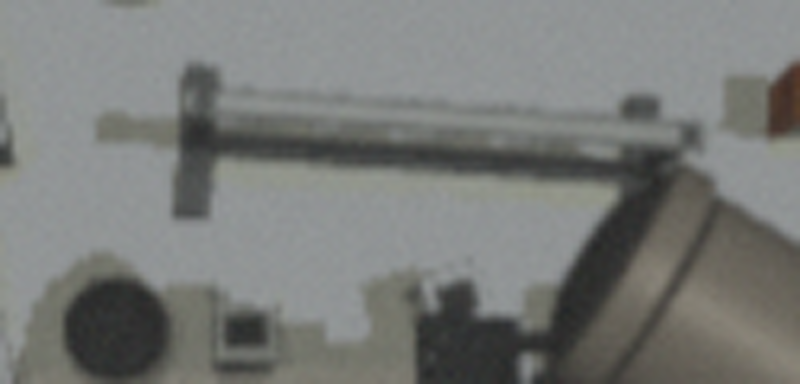

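The bar lies between about (190,103) and (700,135) in this crop. My b0/b1 crop origin was wrong, so I'm recomputing.

Run:
```python
from h import *
import pickle
st,im=pickle.load(open('w1.pkl','rb')); s=16/3
for n,e0,e1,d,ox in [('b1',(58,187),(192,152),(157,270),255),('b0',(578,143),(712,140),(645,213),255)]:
    p,q,c=[on('wrist',ox+a/s,170+b/s,.081,st)[:2] for a,b in(e0,e1,d)]
    t=q-p; L=np.linalg.norm(t); t/=L; nrm=np.array([t[1],-t[0]])
    nrm*=np.sign(nrm[0])
    print(n,p.round(3),q.round(3),'L',L.round(4),'yaw',np.arctan2(nrm[1],nrm[0]).round(3),'ctr',((p+q)/2+.023*nrm).round(4),'dab',c.round(4))
for a,b,z in [(190,103,.14),(220,105,.14),(690,134,.14),(703,135,.14),(193,215,0),(200,68,0),(640,98,0)]: print(a,b,z,on('top',235+a/6.4,140+b/6.4,z).round(4))
for d in [(197,347),(330,333),(443,348),(587,328)]: print('dab800',on('wrist',d[0]*.64,d[1]*.64,.081,st).round(4))
```

```text
b1 [ 0.522 -0.192] [ 0.514 -0.161] L 0.0326 yaw 0.27 ctr [ 0.5401 -0.1705] dab [ 0.5432 -0.1683]
b0 [ 0.511 -0.069] [ 0.511 -0.036] L 0.0327 yaw 0.023 ctr [ 0.534  -0.0522] dab [ 0.529  -0.0508]
190 103 0.14 [ 0.645 -0.024  0.14 ]
220 105 0.14 [ 0.6438 -0.04    0.14  ]
690 134 0.14 [ 0.6261 -0.2915  0.14  ]
703 135 0.14 [ 0.6256 -0.2986  0.14  ]
193 215 0 [ 0.6028 -0.0284  0.    ]
200 68 0 [ 0.6897 -0.0336  0.    ]
640 98 0 [ 0.6699 -0.2925  0.    ]
dab800 [ 0.5459 -0.3737  0.081 ]
dab800 [ 0.5331 -0.2617  0.081 ]
dab800 [ 0.5461 -0.1694  0.081 ]
dab800 [ 0.5289 -0.0511  0.081 ]
```

Request:
apply_moves --delta_pos '[[-0.1,-0.035,-0.5],[-0.1,-0.035,-0.5],[-0.1,-0.035,-0.5],[-0.1,-0.035,-0.5],[-0.1,-0.035,-0.5],[-0.1,-0.035,-0.5],[-0.1,-0.035,-0.5],[-0.1,-0.035,-0.5]]' --dr '[[0,0,0.18],[0,0,0.18],[0,0,0.18],[0,0,0.18],[0,0,0.18],[0,0,0.18],[0,0,0.18],[0,0,0.18]]' --jaw '[1,1,1,1,1,1,1,1]' --force 15

```text
time: 2.92
tool_pos: [0.4335, -0.2217, 0.107]
tool_rot: [-3.139, 0.003, -3.052]
contact_force: [0.7, 0.1, 0.6]
opening: 0.092
grip_force: 0.0
```

```bash
cat >> h.py <<'E'
def handles(im,st,cam='wrist',z=.012,lo=60):
    hsv=cv2.cvtColor(im,cv2.COLOR_RGB2HSV); m=cv2.inRange(hsv,(5,110,60),(18,255,255))
    n,l,s,_=cv2.connectedComponentsWithStats(m)
    for i in range(1,n):
        if s[i,4]>lo:
            ys,xs=np.where(l==i); P=np.array([on(cam,x,y,z,st)[:2] for x,y in zip(xs,ys)]); c=P.mean(0); v=np.linalg.svd(P-c,full_matrices=False)[2]
            print('handle',s[i,4],c.round(4),'ang',np.arctan2(v[0,1],v[0,0]).round(3),'len',np.ptp((P-c)@v[0]).round(3))
E
python3 - <<'E'
from h import *
st=telemetry.observe(); im=snap('wrist','w2.png'); print(st['tool_pos'],st['tool_rot']); handles(im,st)
g=cv2.inRange(cv2.cvtColor(im,cv2.COLOR_RGB2HSV),(45,100,30),(80,255,255)); ys,xs=np.where(g)
if len(xs): i=xs.argmin(); print('green left',xs[i],ys[i],on('wrist',xs[i],ys[i],0,st),on('wrist',xs[i],ys[i],.08,st))
E
```

```text
[ 0.43345479 -0.22166179  0.10701258] [-3.13936837e+00  2.85050475e-03 -3.05157486e+00]
handle 1456 [ 0.4179 -0.3545] ang 0.117 len 0.083
handle 1282 [ 0.4477 -0.1989] ang 0.113 len 0.082
green left 397 195 [ 0.42438035 -0.09679935  0.        ] [ 0.40330377 -0.13638897  0.08      ]
```

Request:
apply_moves --delta_pos '[[0,0,-0.08],[0,0,-0.16],[0,0,-0.22],[0,0,-0.25],[0,0,-0.25],[0,0,-0.25],[0,0,-0.25],[0,0,-0.25]]' --dr '[[0,0,0.03],[0,0,0.03],[0,0,0.03],[0,0,0.03],[0,0,0.03],[0,0,0.03],[0,0,0.03],[0,0,0.03]]' --jaw '[1,1,1,1,1,0.5,0,0]' --force 15

```text
time: 3.63
tool_pos: [0.4331, -0.2221, 0.0067]
tool_rot: [-3.139, 0.003, -3.037]
contact_force: [0.4, 0.6, 0.9]
opening: 0.0763
grip_force: 0.0
```

Request:
apply_moves --delta_pos '[[0,0,0],[0,0,0],[0,0,0],[0,0,0],[0,0,0],[0,0,0],[0,0,0],[0,0,0]]' --dr '[[0,0,0],[0,0,0],[0,0,0],[0,0,0],[0,0,0],[0,0,0],[0,0,0],[0,0,0]]' --jaw '[0,0,0,0,0,0,0,0]' --force 15

```text
time: 4.3
tool_pos: [0.4317, -0.2212, 0.0047]
tool_rot: [3.141, -0.0, -3.037]
contact_force: [0.1, 0.9, -0.0]
opening: 0.0229
grip_force: 0.1
```

Request:
apply_moves --delta_pos '[[0,0,0],[0,0,0],[0,0,0],[0,0,0],[0,0,0.1],[0,0,0.2],[0,0,0.3],[0,0,0.4]]' --dr '[[0,0,0],[0,0,0],[0,0,0],[0,0,0],[0,0,0],[0,0,0],[0,0,0],[0,0,0]]' --jaw '[0,0,0,0,0,0,0,0]' --force 15

```text
time: 4.97
tool_pos: [0.4313, -0.221, 0.1664]
tool_rot: [3.141, -0.001, -3.037]
contact_force: [0.7, -0.4, -0.7]
opening: 0.0134
grip_force: 15.0
```

Request:
apply_moves --delta_pos '[[0,0.1,0.2],[0,0.2,0.2],[0,0.3,0.2],[0,0.4,0.2],[0,0.4,0.2],[0,0.4,0.2],[0,0.4,0.2],[0,0.4,0.2]]' --dr '[[0,0,-0.2],[0,0,-0.4],[0,0,-0.6],[0,0,-0.8],[0,0,-1],[0,0,-1],[0,0,-1],[0,0,-1]]' --jaw '[0,0,0,0,0,0,0,0]' --force 15

```text
time: 5.63
tool_pos: [0.4317, -0.0616, 0.2447]
tool_rot: [-3.141, 0.0, 2.748]
contact_force: [0.6, 1.1, -1.3]
opening: 0.0136
grip_force: 15.0
```

Request:
apply_moves --delta_pos '[[0.1,0.1,0],[0.1,0.2,0],[0.1,0.3,0],[0.1,0.4,0],[0.1,0.4,0],[0.1,0.4,0],[0.1,0.4,0],[0.1,0.4,0]]' --dr '[[0,0,-0.2],[0,0,-0.4],[0,0,-0.6],[0,0,-0.8],[0,0,-1],[0,0,-1],[0,0,-1],[0,0,-1]]' --jaw '[0,0,0,0,0,0,0,0]' --force 15

```text
time: 6.3
tool_pos: [0.472, 0.0971, 0.2444]
tool_rot: [-3.141, 0.0, 2.247]
contact_force: [0.3, -0.6, -0.2]
opening: 0.0134
grip_force: 15.0
```

Request:
apply_moves --delta_pos '[[0.1,0.05,0],[0.1,0.05,0],[0.1,0.05,0],[0.1,0.05,0],[0.1,0.05,0],[0.1,0.05,0],[0.1,0.05,0],[0.1,0.05,0]]' --dr '[[0,0,-0.2],[0,0,-0.4],[0,0,-0.6],[0,0,-0.8],[0,0,-1],[0,0,-1],[0,0,-1],[0,0,-1]]' --jaw '[0,0,0,0,0,0,0,0]' --force 15

```text
time: 6.97
tool_pos: [0.5119, 0.1176, 0.2448]
tool_rot: [3.142, 0.0, 1.748]
contact_force: [1.1, 1.5, -0.1]
opening: 0.0138
grip_force: 15.0
```

Run:
```python
from h import *
import pickle
st=telemetry.observe(); im=snap('wrist'); pickle.dump((st,im),open('w3.pkl','wb')); t=snap('top')
print(st['tool_pos'],st['tool_rot'],st['opening'],st['grip_force'])
a=np.hstack([im,t[60:260,100:400].repeat(2,0).repeat(2,1)[:384]])[:,:,::-1]
cv2.imwrite('pics/w3.png',cv2.resize(a,(800,277)))
```

```text
[0.51187979 0.11764148 0.24481255] [3.14156957e+00 1.58419434e-04 1.74797061e+00] 0.013797357531159207 14.999924898147583
```

View pics/w3.png

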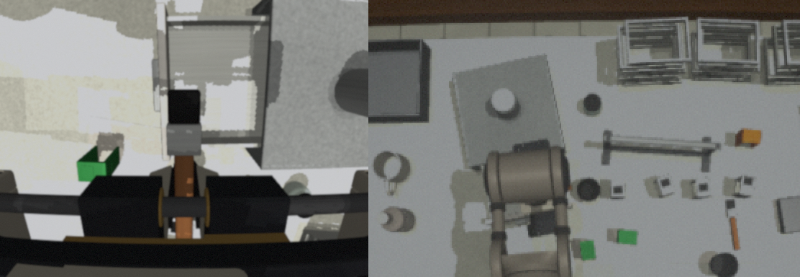

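Brush A is held and lines up with the drawer. The drawer's front panel is at columns ~155-168, the housing edge at ~262, and the side walls at rows ~20 and ~140.

Run:
```python
from h import *
import pickle
st,im=pickle.load(open('w3.pkl','rb')); k=1/.719
for n,u,v,z in [('front outer hi',163,5,.081),('front outer lo',155,108,.081),('front inner hi',168,20,.081),('housing hi',270,3,.095),('housing lo',259,165,.095),('wall hi in',215,24,.061),('wall lo in',215,134,.061)]:
    print(n,on('wrist',u*k,v*k,z,st).round(4))
cv2.imwrite('pics/w3b.png',cv2.resize(im[0:260,200:400][:,:,::-1],(462,600),interpolation=cv2.INTER_CUBIC))
```

```text
front outer hi [0.4564 0.2715 0.081 ]
front outer lo [0.4664 0.1376 0.081 ]
front inner hi [0.4658 0.2545 0.081 ]
housing hi [0.5877 0.2961 0.095 ]
housing lo [0.6289 0.0844 0.095 ]
wall hi in [0.5285 0.2647 0.061 ]
wall lo in [0.5614 0.1105 0.061 ]
```

View pics/w3b.png

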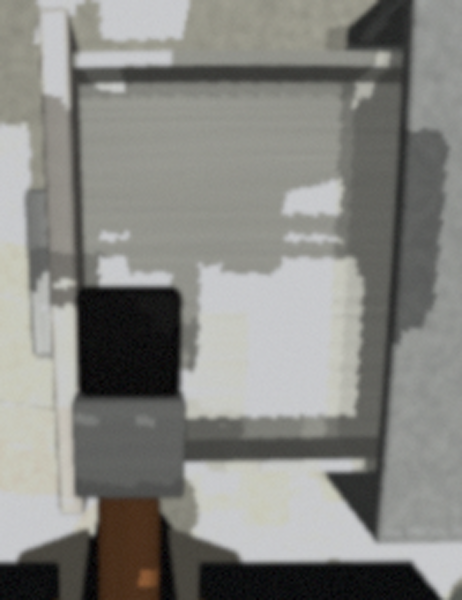

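Run:
```python
from h import *
import pickle
st,im=pickle.load(open('w3.pkl','rb')); s=600/260
ex=np.array([np.cos(.16),np.sin(.16)]);ey=np.array([-ex[1],ex[0]])
for n,u,v,z in [('outer hi',40,8,.081),('outer lo',62,510,.081),('inner hi',78,50,.081),('inner lo',76,330,.081),('wall hi',230,66,.061),('wall lo',280,460,.061),('hous hi',412,5,.095),('hous lo',378,540,.095)]:
    p=on('wrist',200+u/s,v/s,z,st)[:2]; print(n,p.round(4),'unit coords',(p@ex).round(4),(p@ey).round(4))
print('TCP',np.array(st['tool_pos'][:2])@ex,np.array(st['tool_pos'][:2])@ey)
for a,b in[(.575,.10),(.53,.10)]: print(a*ex+b*ey)
```

```text
outer hi [0.4474 0.2731] unit coords 0.4852 0.1983
outer lo [0.4893 0.0637] unit coords 0.4932 -0.015
inner hi [0.465  0.2599] unit coords 0.5005 0.1825
inner lo [0.4826 0.1478] unit coords 0.5 0.0691
wall hi [0.5282 0.2692] unit coords 0.5644 0.1816
wall lo [0.5895 0.1002] unit coords 0.5979 0.005
hous hi [0.59   0.2984] unit coords 0.63 0.2006
hous lo [0.6341 0.0801] unit coords 0.6388 -0.022
TCP 0.5240841233132326 0.03458711160009383
[0.55172387 0.1903307 ]
[0.50729864 0.18316138]
```

Request:
apply_moves --delta_pos '[[0.136,0.157,0],[0.136,0.157,0],[0.136,0.157,0],[0.136,0.157,-0.1],[0.136,0.157,-0.2],[0.136,0.157,-0.3],[0.136,0.157,-0.38],[0.136,0.157,-0.42]]' --dr '[[0,0,0.02],[0,0,0.02],[0,0,0.02],[0,0,0.02],[0,0,0.02],[0,0,0.02],[0,0,0.02],[0,0,0.02]]' --jaw '[0,0,0,0,0,0,0,0]' --force 15

```text
time: 7.73
tool_pos: [0.5636, 0.1809, 0.0722]
tool_rot: [-3.135, 0.0, 1.758]
contact_force: [-0.4, -0.6, 0.2]
opening: 0.0136
grip_force: 15.0
```

Request:
apply_moves --delta_pos '[[0,0,-0.05],[0,0,-0.1],[0,0,-0.1],[0,0,-0.1],[0,0,-0.1],[0,0,-0.1],[0,0,-0.1],[0,0,-0.1]]' --dr '[[0,0,0],[0,0,0],[0,0,0],[0,0,0],[0,0,0],[0,0,0],[0,0,0],[0,0,0]]' --jaw '[0,0,0,0.33,0.33,0.33,0.33,0.33]' --force 15

```text
time: 8.4
tool_pos: [0.5667, 0.1817, 0.038]
tool_rot: [3.14, 0.0, 1.756]
contact_force: [0.1, -0.9, -0.4]
opening: 0.0304
grip_force: 0.0
```

Request:
apply_moves --delta_pos '[[0,0,0.1],[0,0,0.2],[0,0,0.3],[0,0,0.4],[0,0,0.5],[0,0,0.55],[0,0,0.55],[0,0,0.55]]' --dr '[[0,0,0],[0,0,0],[0,0,0],[0,0,0],[0,0,0],[0,0,0],[0,0,0],[0,0,0]]' --jaw '[0.33,0.33,0.33,0.33,0.5,1,1,1]'

```text
time: 9.07
tool_pos: [0.5665, 0.1816, 0.2585]
tool_rot: [3.138, 0.0, 1.756]
contact_force: [-1.3, 0.6, -0.1]
opening: 0.0526
grip_force: 0.0
```

Request:
apply_moves --delta_pos '[[-0.3,-0.1,0],[-0.3,-0.2,0],[-0.3,-0.3,0],[-0.3,-0.4,0],[-0.3,-0.5,0],[-0.3,-0.5,0],[-0.3,-0.5,0],[-0.3,-0.5,0]]' --dr '[[0,0,0.2],[0,0,0.4],[0,0,0.6],[0,0,0.8],[0,0,1],[0,0,1],[0,0,1],[0,0,1]]' --jaw '[1,1,1,1,1,1,1,1]'

```text
time: 9.73
tool_pos: [0.4451, -0.0204, 0.2556]
tool_rot: [-3.14, -0.002, 2.251]
contact_force: [-0.3, -0.5, 0.7]
opening: 0.0918
grip_force: 0.0
```

Request:
apply_moves --delta_pos '[[0,-0.1,0],[0,-0.2,0],[0,-0.3,0],[0,-0.4,0],[0,-0.5,0],[0,-0.5,0],[0,-0.5,0],[0,-0.5,0]]' --dr '[[0,0,0.2],[0,0,0.4],[0,0,0.6],[0,0,0.8],[0,0,1],[0,0,1],[0,0,1],[0,0,1]]' --jaw '[1,1,1,1,1,1,1,1]'

```text
time: 10.4
tool_pos: [0.4463, -0.2168, 0.2558]
tool_rot: [3.14, -0.002, 2.755]
contact_force: [0.0, 0.9, -0.6]
opening: 0.0919
grip_force: 0.0
```

Request:
apply_moves --delta_pos '[[0,-0.1,0],[0,-0.2,0],[0,-0.3,0],[0,-0.33,0],[0,-0.33,0],[0,-0.33,0],[0,-0.33,0],[0,-0.33,0]]' --dr '[[0,0,0.2],[0,0,0.4],[0,0,0.6],[0,0,0.8],[0,0,1],[0,0,1],[0,0,1],[0,0,1]]' --jaw '[1,1,1,1,1,1,1,1]'

```text
time: 11.07
tool_pos: [0.4468, -0.3486, 0.2569]
tool_rot: [3.141, 0.0, -3.028]
contact_force: [-0.2, -0.2, 0.2]
opening: 0.0917
grip_force: 0.0
```

Run:
```python
from h import *
st=telemetry.observe(); im=snap('wrist'); print(st['tool_pos'],st['tool_rot']); handles(im,st)
t=snap('top'); handles(t,None,'top',.034,20)
```

```text
[ 0.4467998  -0.34861692  0.25687771] [ 3.14103976e+00  1.22112620e-05 -3.02838180e+00]
handle 617 [ 0.4181 -0.3557] ang 0.123 len 0.082
handle 739 [ 0.7096 -0.395 ] ang 2.189 len 0.088
handle 39 [1.1952 0.0584] ang -1.634 len 0.058
handle 28 [ 1.1936 -0.3553] ang -1.212 len 0.044
handle 41 [1.1898 0.179 ] ang -1.541 len 0.066
handle 37 [ 1.1915 -0.2792] ang -1.558 len 0.09
handle 264 [1.1394 0.1844] ang 1.57 len 0.228
handle 370 [ 1.1415 -0.1124] ang -1.59 len 0.366
handle 99 [1.1417 0.3484] ang -1.524 len 0.094
handle 51 [ 1.1412 -0.511 ] ang -1.509 len 0.075
handle 27 [1.1439 0.6551] ang -2.098 len 0.037
handle 23 [1.1369 0.4104] ang 2.671 len 0.032
handle 28 [1.1355 0.4539] ang -1.674 len 0.047
handle 37 [1.0858 0.0757] ang 1.673 len 0.047
handle 358 [ 1.0663 -0.0847] ang -1.667 len 0.322
handle 63 [1.0637 0.2803] ang -1.438 len 0.075
handle 60 [1.082  0.1491] ang 1.572 len 0.088
handle 44 [ 1.081  -0.2681] ang -1.583 len 0.073
handle 22 [1.0806 0.409 ] ang 1.632 len 0.047
handle 209 [1.054  0.1509] ang -1.561 len 0.221
handle 25 [ 1.0589 -0.4675] ang 1.51 len 0.039
handle 45 [1.
[... 229 characters left out ...]
le 66 [1.0136 0.4586] ang 1.598 len 0.106
handle 116 [ 0.6685 -0.4004] ang -1.644 len 0.049
handle 47 [0.5678 0.1594] ang -1.376 len 0.075Traceback (most recent call last):
  File "<stdin>", line 3, in <module>
  File "h.py", line 33, in handles
    ys,xs=np.where(l==i); P=np.array([on(cam,x,y,z,st)[:2] for x,y in zip(xs,ys)]); c=P.mean(0); v=np.linalg.svd(P-c,full_matrices=False)[2]
                                      ~~^^^^^^^^^^^^^^
  File "h.py", line 19, in on
    o,d=ray(n,u,v,st); return o+d*(z-o[2])/d[2]
        ~~~^^^^^^^^^^
  File "h.py", line 9, in ray
    m=eyes.camera_model(n); f=192/np.tan(np.radians(m['vertical_fov'])/2)
ValueError: time passes only in moves, steps and waits
```

Request:
apply_moves --delta_pos '[[-0.03,-0.013,-0.1],[-0.03,-0.013,-0.2],[-0.03,-0.013,-0.3],[-0.03,-0.013,-0.4],[-0.03,-0.013,-0.5],[-0.03,-0.013,-0.57],[-0.03,-0.013,-0.62],[-0.03,-0.013,-0.625]]' --dr '[[0,0,0],[0,0,0],[0,0,0],[0,0,0],[0,0,0],[0,0,0],[0,0,0],[0,0,0]]' --jaw '[1,1,1,1,1,1,1,1]'

```text
time: 11.83
tool_pos: [0.4325, -0.3531, 0.0031]
tool_rot: [3.136, -0.004, -3.028]
contact_force: [-0.5, 0.4, -0.5]
opening: 0.0916
grip_force: 0.0
```

Request:
apply_moves --delta_pos '[[0,0,0],[0,0,0],[0,0,0],[0,0,0],[0,0,0],[0,0,0],[0,0,0],[0,0,0]]' --dr '[[0,0,0],[0,0,0],[0,0,0],[0,0,0],[0,0,0],[0,0,0],[0,0,0],[0,0,0]]' --jaw '[0,0,0,0,0,0,0,0]' --force 15

```text
time: 12.5
tool_pos: [0.4342, -0.3557, 0.0071]
tool_rot: [-3.141, 0.0, -3.027]
contact_force: [0.2, 0.2, 0.6]
opening: 0.0433
grip_force: 0.0
```

Request:
apply_moves --delta_pos '[[0,0,0],[0,0,0],[0,0,0],[0,0,0],[0,0,0],[0,0,0],[0,0,0],[0,0,0]]' --dr '[[0,0,0],[0,0,0],[0,0,0],[0,0,0],[0,0,0],[0,0,0],[0,0,0],[0,0,0]]' --jaw '[0,0,0,0,0,0,0,0]' --force 15

```text
time: 13.17
tool_pos: [0.4341, -0.3556, 0.0068]
tool_rot: [3.141, -0.0, -3.027]
contact_force: [-0.3, 0.4, -0.2]
opening: 0.0137
grip_force: 15.0
```

Request:
apply_moves --delta_pos '[[0,0,0.1],[0,0,0.2],[0,0,0.3],[0,0,0.4],[0,0,0.5],[0,0,0.6],[0,0,0.6],[0,0,0.6]]' --dr '[[0,0,0],[0,0,0],[0,0,0],[0,0,0],[0,0,0],[0,0,0],[0,0,0],[0,0,0]]' --jaw '[0,0,0,0,0,0,0,0]'

```text
time: 13.83
tool_pos: [0.4349, -0.3564, 0.2494]
tool_rot: [-3.137, 0.003, -3.027]
contact_force: [0.4, -0.1, -0.9]
opening: 0.0138
grip_force: 15.0
```

Request:
apply_moves --delta_pos '[[0,0.1,0],[0,0.2,0],[0,0.3,0],[0,0.4,0],[0,0.5,0],[0,0.5,0],[0,0.5,0],[0,0.5,0]]' --dr '[[0,0,-0.2],[0,0,-0.4],[0,0,-0.6],[0,0,-0.8],[0,0,-1],[0,0,-1],[0,0,-1],[0,0,-1]]' --jaw '[0,0,0,0,0,0,0,0]'

```text
time: 14.5
tool_pos: [0.4338, -0.1556, 0.2458]
tool_rot: [-3.141, -0.002, 2.758]
contact_force: [0.6, -0.7, 0.5]
opening: 0.0136
grip_force: 15.0
```

Request:
apply_moves --delta_pos '[[0.05,0.1,0],[0.1,0.2,0],[0.1,0.3,0],[0.1,0.4,0],[0.1,0.5,0],[0.1,0.5,0],[0.1,0.5,0],[0.1,0.5,0]]' --dr '[[0,0,-0.2],[0,0,-0.4],[0,0,-0.6],[0,0,-0.8],[0,0,-1],[0,0,-1],[0,0,-1],[0,0,-1]]' --jaw '[0,0,0,0,0,0,0,0]'

```text
time: 15.17
tool_pos: [0.4744, 0.0434, 0.246]
tool_rot: [-3.14, -0.0, 2.257]
contact_force: [-0.3, 0.1, -0.1]
opening: 0.014
grip_force: 15.0
```

Request:
apply_moves --delta_pos '[[0.1,0.1,0],[0.1,0.2,0],[0.1,0.3,0],[0.1,0.35,0],[0.1,0.35,0],[0.1,0.35,0],[0.1,0.35,0],[0.1,0.35,0]]' --dr '[[0,0,-0.2],[0,0,-0.4],[0,0,-0.6],[0,0,-0.8],[0,0,-1],[0,0,-1],[0,0,-1],[0,0,-1]]' --jaw '[0,0,0,0,0,0,0,0]'

```text
time: 15.83
tool_pos: [0.5146, 0.1823, 0.2465]
tool_rot: [-3.141, 0.001, 1.756]
contact_force: [0.0, -0.5, -0.7]
opening: 0.0139
grip_force: 15.0
```

Run:
```python
from h import *
st=telemetry.observe(); im=snap('wrist'); 
print(st['tool_pos'],st['tool_rot'],st['opening'],st['grip_force'])
cv2.imwrite('pics/w4.png',im[:,:,::-1])
```

```text
[0.51463866 0.18232726 0.24653343] [-3.14112111e+00  5.18642926e-04  1.75642612e+00] 0.013946040944586076 14.99508798122406
```

View pics/w4.png

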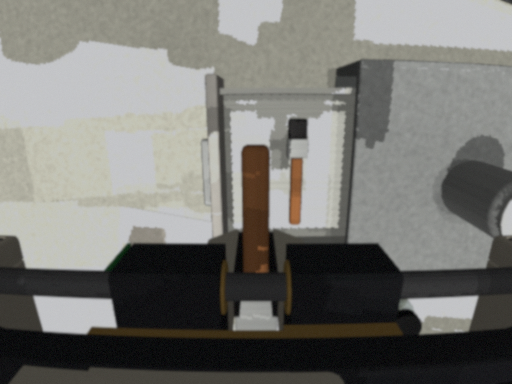

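Brush A lies in the drawer (handle at (295,195)), and brush B is held over the front half with room to spare.

Request:
apply_moves --delta_pos '[[0.006,0.005,-0.1],[0.006,0.005,-0.2],[0.006,0.005,-0.3],[0.006,0.005,-0.4],[0.006,0.005,-0.47],[0.006,0.005,-0.5],[0.006,0.005,-0.52],[0.006,0.005,-0.525]]' --dr '[[0,0,0],[0,0,0],[0,0,0],[0,0,0],[0,0,0],[0,0,0],[0,0,0],[0,0,0]]' --jaw '[0,0,0,0,0,0,0,0]'

```text
time: 16.55
tool_pos: [0.5163, 0.1852, 0.0357]
tool_rot: [-3.14, 0.0, 1.755]
contact_force: [-0.6, -0.6, 0.1]
opening: 0.0134
grip_force: 15.0
```

Request:
apply_moves --delta_pos '[[0,0,0],[0,0,0],[0,0,0],[0,0,0],[0,0,0],[0,0,0],[0,0,0],[0,0,0]]' --dr '[[0,0,0],[0,0,0],[0,0,0],[0,0,0],[0,0,0],[0,0,0],[0,0,0],[0,0,0]]' --jaw '[0.28,0.28,0.28,0.28,0.28,0.28,0.28,0.28]'

```text
time: 17.22
tool_pos: [0.5166, 0.1864, 0.0369]
tool_rot: [3.141, 0.0, 1.756]
contact_force: [-0.6, 0.5, -0.8]
opening: 0.0255
grip_force: 0.0
```

Request:
apply_moves --delta_pos '[[0,0,0.1],[0,0,0.2],[0,0,0.3],[0,0,0.4],[0,0,0.5],[0,0,0.55],[0,0,0.55],[0,0,0.55]]' --dr '[[0,0,0],[0,0,0],[0,0,0],[0,0,0],[0,0,0],[0,0,0],[0,0,0],[0,0,0]]' --jaw '[0.28,0.28,0.28,0.28,0.5,1,1,1]'

```text
time: 17.88
tool_pos: [0.5168, 0.1864, 0.2578]
tool_rot: [3.139, -0.0, 1.756]
contact_force: [-0.9, 0.0, 0.4]
opening: 0.0477
grip_force: 0.0
```

Request:
apply_moves --delta_pos '[[-0.1,-0.1,0],[-0.2,-0.2,0],[-0.2,-0.3,0],[-0.2,-0.4,0],[-0.2,-0.5,0],[-0.2,-0.6,0],[-0.2,-0.6,0],[-0.2,-0.6,0]]' --dr '[[0,0,-0.2],[0,0,-0.37],[0,0,-0.37],[0,0,-0.37],[0,0,-0.37],[0,0,-0.37],[0,0,-0.37],[0,0,-0.37]]' --jaw '[1,1,1,1,1,1,1,1]'

```text
time: 18.55
tool_pos: [0.4356, -0.0568, 0.255]
tool_rot: [-3.138, 0.0, 1.566]
contact_force: [0.7, -0.7, -0.4]
opening: 0.0914
grip_force: 0.0
```

```bash
python3 - <<'E'
import re
s=open('h.py').read()
s=s.replace("def ray(n","_m={}\ndef cm(n):\n    if n not in _m: _m[n]=eyes.camera_model(n)\n    return _m[n]\ndef ray(n").replace("m=eyes.camera_model(n);","m=cm(n);")
open('h.py','w').write(s)
E
python3 - <<'E'
from h import *
st=telemetry.observe(); w=snap('wrist'); t=snap('top')
print(st['tool_pos'],st['tool_rot'])
a=cv2.resize(t[100:260,150:400],(800,512),interpolation=cv2.INTER_CUBIC)
cv2.imwrite('pics/t5.png',a[:,:,::-1])
E
```

```text
[ 0.43556806 -0.05677643  0.25499997] [-3.13829283e+00  4.49794729e-05  1.56612817e+00]
```

View pics/t5.png

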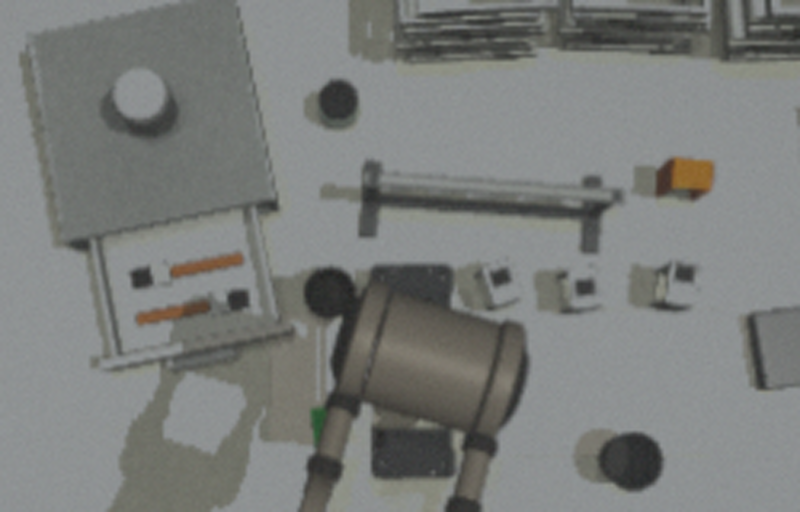

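Both brushes lie inside the drawer. Next is a close look at the middle brackets to check their pose.

Request:
apply_moves --delta_pos '[[0.236,-0.11,0],[0.236,-0.11,0],[0.236,-0.11,0],[0.236,-0.11,0],[0.236,-0.11,0],[0.236,-0.11,0],[0.236,-0.11,0],[0.236,-0.11,0]]' --dr '[[0,0,0],[0,0,0],[0,0,0],[0,0,0],[0,0,0],[0,0,0],[0,0,0],[0,0,0]]' --jaw '[1,1,1,1,1,1,1,1]'

```text
time: 19.32
tool_pos: [0.5302, -0.0967, 0.257]
tool_rot: [3.142, -0.0, 1.572]
contact_force: [1.0, 1.1, -0.2]
opening: 0.0918
grip_force: 0.0
```

Run:
```python
from h import *
import pickle
st=telemetry.observe(); im=snap('wrist'); pickle.dump((st,im),open('w6.pkl','wb'))
print(st['tool_pos'],st['tool_rot'])
o=cv2.resize(im[:,:,::-1],(800,600),interpolation=cv2.INTER_CUBIC); k=800/512
for x,y,t in [(.533,-.053,.02),(.540,-.170,.27),(.533,-.260,.10)]:
    r=np.array([[np.cos(t),-np.sin(t)],[np.sin(t),np.cos(t)]])
    q=[proj('wrist',list(r@[a,b]+[x,y])+[.081],st)*k for a,b in[(-.023,-.017),(.023,-.017),(.023,.017),(-.023,.017)]]
    cv2.polylines(o,[np.int32(q)],True,(0,0,255),1)
b=[proj('wrist',[.635-.06*-s*1.0 ,-.161+s,.148],st)*k for s in (-.13,.13)]
cv2.line(o,tuple(int(v) for v in b[0]),tuple(int(v) for v in b[1]),(255,0,0),1)
cv2.imwrite('pics/w6.png',o)
```

```text
[ 0.53023367 -0.09666675  0.25704912] [ 3.14155576e+00 -1.11984392e-04  1.57189501e+00]
```

View pics/w6.png

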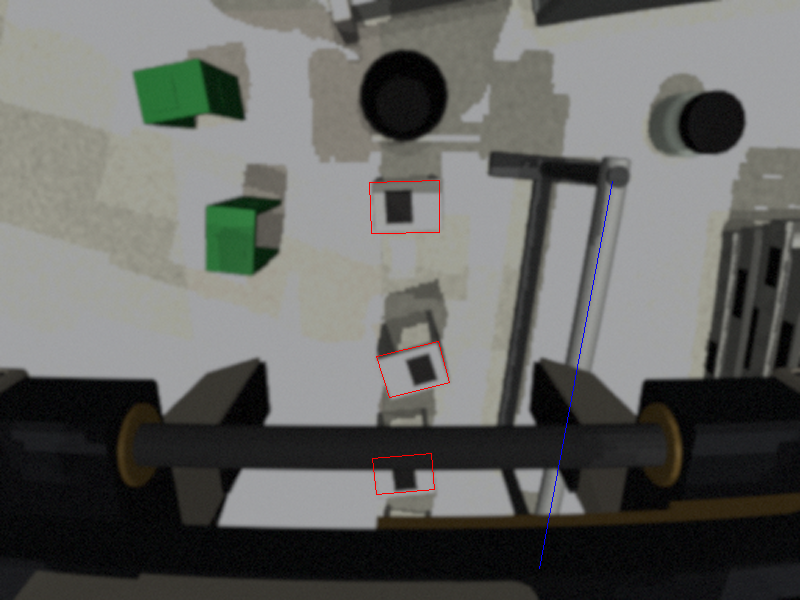

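The overlaid crowns for b0, b1 and b2 fit well. The bar's centre line lies a few pixels right of my estimate, so I'm re-measuring it from (615,185) and (579,365).

Run:
```python
from h import *
import pickle
st,im=pickle.load(open('w6.pkl','rb')); k=.64
for u,v in [(615,185),(579,365),(550,500),(617,174)]: print(on('wrist',u*k,v*k,.14,st).round(4))
print('feet/strip',[on('wrist',u*k,v*k,.004,st).round(4) for u,v in[(542,180),(508,400)]])
```

```text
[ 0.6476 -0.0335  0.14  ]
[ 0.6382 -0.1403  0.14  ]
[ 0.6305 -0.2389  0.14  ]
[ 0.6481 -0.0276  0.14  ]
feet/strip [array([ 0.6448, -0.038 ,  0.004 ]), array([ 0.6295, -0.235 ,  0.004 ])]
```

Request:
apply_moves --delta_pos '[[-0.009,-0.1,0],[-0.009,-0.192,0],[-0.009,-0.192,-0.1],[-0.009,-0.192,-0.2],[-0.009,-0.192,-0.25],[-0.009,-0.192,-0.25],[-0.009,-0.192,-0.25],[-0.009,-0.192,-0.25]]' --dr '[[0,0,0.2],[0,0,0.4],[0,0,0.54],[0,0,0.54],[0,0,0.54],[0,0,0.54],[0,0,0.54],[0,0,0.54]]' --jaw '[1,1,1,1,1,1,1,1]'

```text
time: 20.03
tool_pos: [0.5283, -0.1747, 0.1589]
tool_rot: [3.139, 0.002, 1.841]
contact_force: [0.1, 0.6, 0.3]
opening: 0.0917
grip_force: 0.0
```

Request:
apply_moves --delta_pos '[[0,0,0],[0,0,0],[0,0,-0.05],[0,0,-0.1],[0,0,-0.13],[0,0,-0.15],[0,0,-0.17],[0,0,-0.17]]' --dr '[[0.07,-0.27,0],[0.07,-0.27,0],[0.07,-0.27,0],[0.07,-0.27,0],[0.07,-0.27,0],[0.07,-0.27,0],[0.07,-0.27,0],[0.07,-0.27,0]]' --jaw '[1,1,1,1,1,1,1,1]'

```text
time: 20.7
tool_pos: [0.5274, -0.1743, 0.0885]
tool_rot: [3.003, 0.002, 1.841]
contact_force: [-0.3, -1.1, -0.3]
opening: 0.0916
grip_force: 0.0
```

Request:
apply_moves --delta_pos '[[0,0,-0.02],[0,0,-0.04],[0,0,-0.06],[0,0,-0.08],[0,0,-0.09],[0,0,-0.09]]' --dr '[[0,0,0],[0,0,0],[0,0,0],[0,0,0],[0,0,0],[0,0,0]]' --jaw '[1,1,1,1,1,1]'

```text
time: 21.2
tool_pos: [0.5266, -0.1741, 0.0515]
tool_rot: [3.004, 0.001, 1.841]
contact_force: [0.0, 0.9, 0.0]
opening: 0.0916
grip_force: 0.0
```

Request:
apply_moves --delta_pos '[[-0.02,0,0],[-0.04,0,0],[-0.05,0,0],[-0.06,0,0],[-0.07,0,0],[-0.07,0,0],[-0.07,0,0],[-0.07,0,0]]' --dr '[[0,0,0],[0,0,0],[0,0,0],[0,0,0],[0,0,0],[-0.07,0.27,0],[-0.07,0.27,0],[-0.07,0.27,0]]' --jaw '[1,1,1,1,1,1,1,1]'

```text
time: 21.87
tool_pos: [0.5008, -0.1742, 0.053]
tool_rot: [3.139, 0.001, 1.843]
contact_force: [-0.1, -0.4, -0.2]
opening: 0.0917
grip_force: 0.0
```

Request:
apply_moves --delta_pos '[[0,0,0],[0,0,0],[0,0,0],[0,0,0],[0,0,0],[0,0,0],[0,0,0],[0,0,0]]' --dr '[[0,0,0],[0,0,0],[0,0,0],[0,0,0],[0,0,0],[0,0,0],[0,0,0],[0,0,0]]' --jaw '[0.4,0.4,0.4,0.4,0.4,0.4,0.4,0.4]' --force 15

```text
time: 22.53
tool_pos: [0.4993, -0.1745, 0.0528]
tool_rot: [3.141, 0.0, 1.841]
contact_force: [-0.1, -0.3, -0.4]
opening: 0.0432
grip_force: 0.0
```

Run:
```python
from h import *
st=telemetry.observe(); print(st['opening'],st['grip_force'])
im=snap('wrist'); sc=snap('scene')
a=np.vstack([cv2.resize(im,(533,400)),])
b=cv2.resize(sc[110:230,140:300],(533,400),interpolation=cv2.INTER_CUBIC)
o=np.hstack([a,b]); cv2.imwrite('pics/w7.png',cv2.resize(o[:,:,::-1],(800,300)))
```

```text
0.04317600053420591 0.0
```

View pics/w7.png

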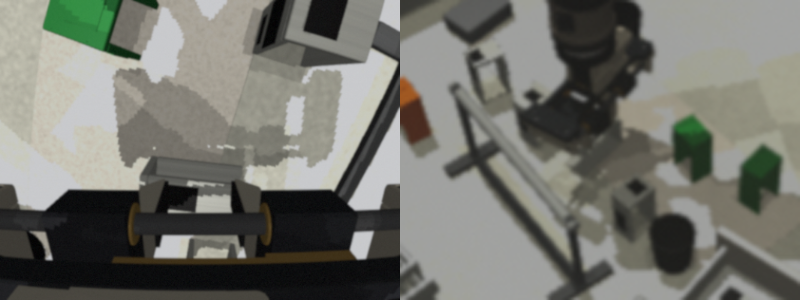

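Run:
```python
from h import *
im=snap('wrist'); 
cv2.imwrite('pics/w8.png',cv2.resize(cv2.convertScaleAbs(im[180:350,140:380,::-1],alpha=1.3),(800,567),interpolation=cv2.INTER_CUBIC))
```

```text
(no output)
```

View pics/w8.png

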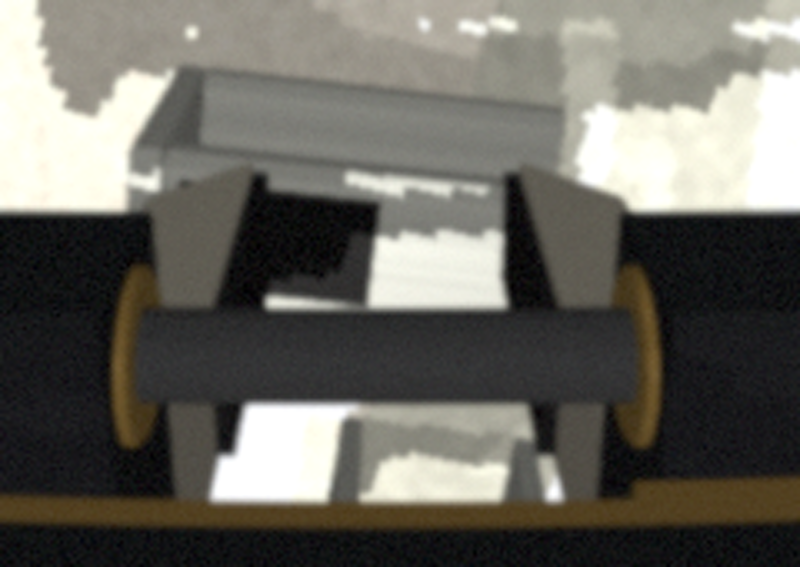

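The bracket tipped over when I pushed it. It now lies on its -x leg, with the crown to the left (corner (130,150)) and the open end on the right (corner (563,105)). I'll measure it and set it upright.

Run:
```python
from h import *
st=telemetry.observe(); s=800/240
for n,u,v,z in [('crown top+y',130,150,.046),('crown bot+y',185,70,0.0),('open low+y',563,106,.005),('dab',310,250,.046),('uppr leg edge',500,185,.046)]:
    print(n,on('wrist',140+u/s,180+v/s,z,st).round(4))
```

```text
crown top+y [ 0.4546 -0.1759  0.046 ]
crown bot+y [ 0.4558 -0.1764  0.    ]
open low+y [ 0.5329 -0.1614  0.005 ]
dab [ 0.4883 -0.1857  0.046 ]
uppr leg edge [ 0.5161 -0.1653  0.046 ]
```

Request:
apply_moves --delta_pos '[[0,0,0.1],[0,0,0.2],[0,0,0.3],[-0.04,-0.06,0.375],[-0.04,-0.06,0.375],[-0.04,-0.06,0.375],[-0.04,-0.06,0.375],[-0.04,-0.06,0.375]]' --dr '[[0,0,0],[0,0,0],[0,0,0.2],[0,0,0.4],[0,0,0.6],[0,0,0.8],[0,0,1],[0,0,1]]' --jaw '[0.5,0.5,1,1,1,1,1,1]'

```text
time: 23.35
tool_pos: [0.4832, -0.1986, 0.203]
tool_rot: [3.141, 0.0, 2.344]
contact_force: [-0.3, -0.4, -0.7]
opening: 0.0812
grip_force: 0.0
```

Request:
apply_moves --delta_pos '[[0,0,0],[0,0,0],[0,0,0],[0,0,0],[0,0,0],[0,0,0]]' --dr '[[0,0,0.2],[0,0,0.4],[0,0,0.6],[0,0,0.8],[0,0,1],[0,0,1]]' --jaw '[1,1,1,1,1,1]'

```text
time: 23.85
tool_pos: [0.4833, -0.1983, 0.2026]
tool_rot: [3.141, -0.0, 2.842]
contact_force: [-0.1, 0.3, -0.1]
opening: 0.0917
grip_force: 0.0
```

Request:
apply_moves --delta_pos '[[0,0,0],[0,0,0],[0,0,0],[0,0,0],[0,0,0],[0,0,0]]' --dr '[[0,0,0.2],[0,0,0.4],[0,0,0.6],[0,0,0.8],[0,0,0.98],[0,0,0.98]]' --jaw '[1,1,1,1,1,1]'

```text
time: 24.35
tool_pos: [0.4833, -0.1984, 0.2027]
tool_rot: [3.141, -0.0, -2.954]
contact_force: [0.4, 0.2, -0.4]
opening: 0.0919
grip_force: 0.0
```

Request:
apply_moves --delta_pos '[[0,0,0],[0,0,0],[0,0,0],[0,0,0],[0,0,0],[0,0,0]]' --dr '[[0.125,-0.65,0],[0.125,-0.65,0],[0.125,-0.65,0],[0.125,-0.65,0],[0.125,-0.65,0],[0.125,-0.65,0]]' --jaw '[1,1,1,1,1,1]'

```text
time: 24.85
tool_pos: [0.4838, -0.1989, 0.2033]
tool_rot: [3.141, 0.33, -2.955]
contact_force: [-0.2, -0.5, 0.5]
opening: 0.0916
grip_force: 0.0
```

Request:
apply_moves --delta_pos '[[0,0,0],[0,0,0],[0,0,0],[0,0,0],[0,0,0],[0,0,0]]' --dr '[[0.125,-0.65,0],[0.125,-0.65,0],[0.125,-0.65,0],[0.125,-0.65,0],[0.125,-0.65,0],[0.125,-0.65,0]]' --jaw '[1,1,1,1,1,1]'

```text
time: 25.35
tool_pos: [0.4932, -0.1934, 0.2168]
tool_rot: [3.138, 0.632, -2.963]
contact_force: [0.6, 0.3, -0.2]
opening: 0.0915
grip_force: 0.0
```

```bash
cat > s.py <<'E'
from h import *
st=telemetry.observe(); T=R.from_euler('xyz',st['tool_rot']).as_matrix()
print(np.round(st['tool_pos'],4),'z',T[:,2].round(3),'y',T[:,1].round(3),'q',st['qpos'].round(2))
E
python3 s.py; python3 -c "
from h import *
st=telemetry.observe()
for p in [(.455,-.176,.046),(.489,-.186,.046),(.533,-.1615,0)]: print(proj('wrist',p,st))
im=snap('wrist'); snap('wrist','w9.png')"
```

```text
[ 0.4932 -0.1934  0.2168] z [ 0.581  0.109 -0.807] y [-0.18   0.984  0.003] q [-0.84  0.17  1.99  0.79  0.79 -3.1 ]
[283.97801327  34.1293657 ]
[263.32692236  69.0867998 ]
[276.66426312  85.36979468]
```

Request:
apply_moves --delta_pos '[[-0.025,-0.012,-0.03],[-0.025,-0.012,-0.03],[-0.025,-0.012,-0.03],[-0.025,-0.012,-0.03],[-0.025,-0.012,-0.03]]' --dr '[[-0.11,0.62,0],[-0.11,0.62,0],[-0.11,0.62,0],[-0.11,0.62,0],[-0.11,0.62,0]]' --jaw '[1,1,1,1,1]'

```text
time: 25.87
tool_pos: [0.4839, -0.1972, 0.2048]
tool_rot: [3.137, 0.322, -2.963]
contact_force: [-0.8, 0.4, -0.2]
opening: 0.0918
grip_force: 0.0
```

Request:
apply_moves --delta_pos '[[0,0,0],[0,0,0],[0,0,0],[0,0,0],[0,0,0]]' --dr '[[-0.11,0.62,0],[-0.11,0.62,0],[-0.11,0.62,0],[-0.11,0.62,0],[-0.11,0.62,0]]' --jaw '[1,1,1,1,1]'

```text
time: 26.28
tool_pos: [0.4825, -0.1971, 0.2035]
tool_rot: [3.133, 0.007, -2.966]
contact_force: [0.6, -0.1, -0.8]
opening: 0.0918
grip_force: 0.0
```

Request:
apply_moves --delta_pos '[[0,0,0],[0,0,0],[0,0,0],[0,0,0],[0,0,0]]' --dr '[[0,0,-0.9],[0,0,-0.9],[0,0,-0.9],[0,0,-0.9],[0,0,-0.9]]' --jaw '[1,1,1,1,1]'

```text
time: 26.7
tool_pos: [0.4813, -0.1979, 0.2044]
tool_rot: [3.134, 0.006, 2.862]
contact_force: [-0.3, 0.4, 0.0]
opening: 0.0918
grip_force: 0.0
```

Request:
apply_moves --delta_pos '[[0,0,0],[0,0,0],[0,0,0],[0,0,0],[0,0,0]]' --dr '[[0,0,-0.9],[0,0,-0.9],[0,0,-0.9],[0,0,-0.9],[0,0,-0.9]]' --jaw '[1,1,1,1,1]'

```text
time: 27.12
tool_pos: [0.4817, -0.1979, 0.2045]
tool_rot: [3.135, 0.005, 2.414]
contact_force: [-1.0, -0.0, -0.6]
opening: 0.0918
grip_force: 0.0
```

Request:
apply_moves --delta_pos '[[0,0,0],[0,0,0],[0,0,0],[0,0,0],[0,0,0]]' --dr '[[0,0,-0.9],[0,0,-0.9],[0,0,-0.9],[0,0,-0.9],[0,0,-0.9]]' --jaw '[1,1,1,1,1]'

```text
time: 27.53
tool_pos: [0.482, -0.1979, 0.2046]
tool_rot: [3.135, 0.005, 1.966]
contact_force: [-0.1, 0.1, -0.3]
opening: 0.0919
grip_force: 0.0
```

Request:
apply_moves --delta_pos '[[0,0,0],[0,0,0],[0,0,0],[0,0,0],[0,0,0]]' --dr '[[0,0,-0.9],[0,0,-0.9],[0,0,-0.9],[0,0,-0.9],[0,0,-0.9]]' --jaw '[1,1,1,1,1]'

```text
time: 27.95
tool_pos: [0.4822, -0.1979, 0.2046]
tool_rot: [3.136, 0.005, 1.518]
contact_force: [0.9, 0.1, -0.1]
opening: 0.0918
grip_force: 0.0
```

Request:
apply_moves --delta_pos '[[0,0,0],[0,0,0],[0,0,0],[0,0,0],[0,0,0]]' --dr '[[0,0,-0.9],[0,0,-0.9],[0,0,-0.9],[0,0,-0.9],[0,0,-0.9]]' --jaw '[1,1,1,1,1]'

```text
time: 28.37
tool_pos: [0.4823, -0.198, 0.2046]
tool_rot: [3.136, 0.005, 1.068]
contact_force: [-0.2, -0.6, 0.5]
opening: 0.0919
grip_force: 0.0
```

Request:
apply_moves --delta_pos '[[0,0,0],[0,0,0],[0,0,0],[0,0,0],[0,0,0]]' --dr '[[0,0,-0.9],[0,0,-0.9],[0,0,-0.9],[0,0,-0.9],[0,0,-0.9]]' --jaw '[1,1,1,1,1]'

```text
time: 28.78
tool_pos: [0.4824, -0.198, 0.2047]
tool_rot: [3.136, 0.005, 0.619]
contact_force: [-0.7, 0.2, -0.4]
opening: 0.0919
grip_force: 0.0
```

Request:
apply_moves --delta_pos '[[0,0,0],[0,0,0],[0,0,0],[0,0,0],[0,0,0]]' --dr '[[0,0,-0.88],[0,0,-0.88],[0,0,-0.88],[0,0,-0.88],[0,0,-0.88]]' --jaw '[1,1,1,1,1]'

```text
time: 29.2
tool_pos: [0.4825, -0.198, 0.2047]
tool_rot: [3.137, 0.005, 0.18]
contact_force: [-0.3, 0.5, 0.1]
opening: 0.0915
grip_force: 0.0
```

```bash
python3 s.py
```

```text
[ 0.4825 -0.198   0.2047] z [-0.004 -0.006 -1.   ] y [ 0.179 -0.984  0.005] q [-0.53  0.36  1.57 -0.01  1.22  0.86]
```

Request:
apply_moves --delta_pos '[[0,0,0],[0,0,0],[0,0,0],[0,0,0],[0,0,0]]' --dr '[[0.125,-0.65,0],[0.125,-0.65,0],[0.125,-0.65,0],[0.125,-0.65,0],[0.125,-0.65,0]]' --jaw '[1,1,1,1,1]'

```text
time: 29.62
tool_pos: [0.4818, -0.1985, 0.2049]
tool_rot: [3.14, -0.324, 0.177]
contact_force: [0.7, -0.9, 0.6]
opening: 0.0915
grip_force: 0.0
```

Request:
apply_moves --delta_pos '[[0,0,-0.1],[0,0,-0.2],[0,0,-0.2],[0,0,-0.2],[0,0,-0.2]]' --dr '[[0.125,-0.65,0],[0.125,-0.65,0],[0.125,-0.65,0],[0.125,-0.65,0],[0.125,-0.65,0]]' --jaw '[1,1,1,1,1]'

```text
time: 30.03
tool_pos: [0.4843, -0.197, 0.1253]
tool_rot: [-3.135, -0.653, 0.179]
contact_force: [0.9, -0.6, -1.4]
opening: 0.0919
grip_force: 0.0
```

```bash
python3 s.py
```

```text
[ 0.4843 -0.197   0.1253] z [ 0.597  0.115 -0.794] y [ 0.182 -0.983 -0.005] q [-0.88  0.33  2.13  1.1   0.64 -0.38]
```

Request:
apply_moves --delta_pos '[[0,0,-0.08],[0,0,-0.15],[0,0,-0.2],[0,0,-0.24],[0,0,-0.267],[0,0,-0.267],[0,0,-0.267]]' --dr '[[0,0,0],[0,0,0],[0,0,0],[0,0,0],[0,0,0],[0,0,0],[0,0,0]]' --jaw '[1,1,1,1,1,1,1]'

```text
time: 30.62
tool_pos: [0.4843, -0.1967, 0.0186]
tool_rot: [-3.132, -0.652, 0.176]
contact_force: [0.4, -0.2, 0.1]
opening: 0.0915
grip_force: 0.0
```

Request:
apply_moves --delta_pos '[[0,0,0],[0,0,0],[0,0,0],[0,0,0],[0,0,0],[0,0,0],[0,0,0],[0,0,0]]' --dr '[[0,0,0],[0,0,0],[0,0,0],[0,0,0],[0,0,0],[0,0,0],[0,0,0],[0,0,0]]' --jaw '[0.2,0.2,0.2,0.2,0.2,0.2,0.2,0.2]' --force 25

```text
time: 31.28
tool_pos: [0.4831, -0.1969, 0.0191]
tool_rot: [-3.132, -0.651, 0.172]
contact_force: [-0.6, 1.0, 0.4]
opening: 0.0435
grip_force: 0.3
```

Request:
apply_moves --delta_pos '[[0,0,0],[0,0,0],[0,0,0],[0,0,0]]' --dr '[[0,0,0],[0,0,0],[0,0,0],[0,0,0]]' --jaw '[0.2,0.2,0.2,0.2]' --force 25

```text
time: 31.62
tool_pos: [0.4832, -0.197, 0.019]
tool_rot: [-3.132, -0.651, 0.172]
contact_force: [-1.2, 0.6, 0.7]
opening: 0.0336
grip_force: 24.9
```

```bash
python3 s.py
```

```text
[ 0.4832 -0.197   0.019 ] z [ 0.595  0.113 -0.795] y [ 0.177 -0.984 -0.008] q [-0.88  0.59  2.2   1.58  0.56 -0.96]
```

Request:
apply_moves --delta_pos '[[0,0,0.08],[0,0,0.16],[0,0,0.24],[-0.05,-0.04,0.32],[-0.1,-0.04,0.4],[-0.13,-0.04,0.45],[-0.13,-0.04,0.45]]' --dr '[[0,0,0],[0,0,0],[0,0,0],[0,0,0],[0,0,0],[0,0,0],[0,0,0]]' --jaw '[0.2,0.2,0.2,0.2,0.2,0.2,0.2]'

```text
time: 32.2
tool_pos: [0.4307, -0.2145, 0.2027]
tool_rot: [-3.14, -0.653, 0.176]
contact_force: [0.7, -0.8, -1.1]
opening: 0.0335
grip_force: 24.9
```

Request:
apply_moves --delta_pos '[[0,0,0],[0,0,0],[0,0,0],[0,0,0],[0,0,0],[0,0,0]]' --dr '[[-0.04,0.2,0],[-0.07,0.4,0],[-0.1,0.6,0],[-0.15,0.88,0],[-0.15,0.88,0],[-0.15,0.88,0]]' --jaw '[0.2,0.2,0.2,0.2,0.2,0.2]'

```text
time: 32.7
tool_pos: [0.4329, -0.2122, 0.1984]
tool_rot: [-3.13, -0.204, 0.175]
contact_force: [-0.2, -0.4, -0.3]
opening: 0.0338
grip_force: 24.9
```

Request:
apply_moves --delta_pos '[[0,0,0],[0,0,0],[0,0,0],[0,0,0],[0,0,0],[0,0,0]]' --dr '[[-0.04,0.2,0],[-0.07,0.4,0],[-0.1,0.6,0],[-0.15,0.88,0],[-0.15,0.88,0],[-0.15,0.88,0]]' --jaw '[0.2,0.2,0.2,0.2,0.2,0.2]'

```text
time: 33.2
tool_pos: [0.4316, -0.2119, 0.1967]
tool_rot: [-3.125, 0.242, 0.175]
contact_force: [-0.5, -0.9, -0.2]
opening: 0.0334
grip_force: 24.9
```

Request:
apply_moves --delta_pos '[[0,0,0],[0,0,0],[0,0,0],[0,0,0],[0,0,0],[0,0,0]]' --dr '[[-0.04,0.2,0],[-0.07,0.4,0],[-0.1,0.6,0],[-0.15,0.88,0],[-0.15,0.88,0],[-0.15,0.88,0]]' --jaw '[0.2,0.2,0.2,0.2,0.2,0.2]'

```text
time: 33.7
tool_pos: [0.4307, -0.2127, 0.1967]
tool_rot: [-3.122, 0.687, 0.177]
contact_force: [0.6, -0.3, -0.7]
opening: 0.0338
grip_force: 24.9
```

```bash
python3 s.py
python3 - <<'E'
from h import *
im=snap('wrist'); sc=snap('scene')
o=np.hstack([cv2.resize(im,(400,300)),cv2.resize(sc[70:220,140:340],(400,300),interpolation=cv2.INTER_CUBIC)])
cv2.imwrite('pics/w10.png',o[:,:,::-1])
E
```

```text
[ 0.4307 -0.2127  0.1967] z [-0.628 -0.092 -0.773] y [ 0.164 -0.986 -0.015] q [-0.4   0.67  1.26 -0.35  1.81  1.02]
```

View pics/w10.png

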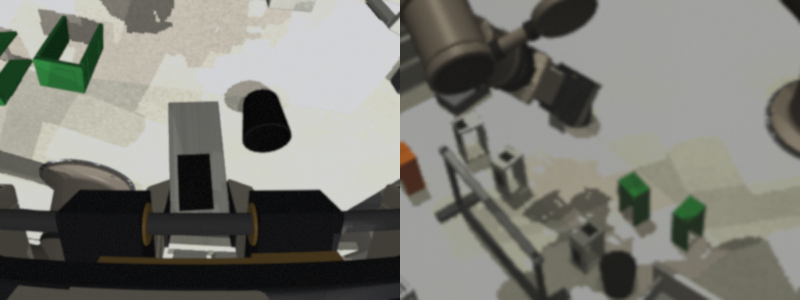

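The gripper holds the bracket by its crown with the legs hanging down, about 13° from upright. I'll finish the rotation and lower it.

Request:
apply_moves --delta_pos '[[0,0,0],[0,0,0],[0,0,-0.08],[0,0,-0.16],[0,0,-0.24],[0,0,-0.3],[0,0,-0.3],[0,0,-0.3]]' --dr '[[-0.04,0.2,0],[-0.08,0.45,0],[-0.08,0.45,0],[-0.08,0.45,0],[-0.08,0.45,0],[-0.08,0.45,0],[-0.08,0.45,0],[-0.08,0.45,0]]' --jaw '[0.2,0.2,0.2,0.2,0.2,0.2,0.2,0.2]'

```text
time: 34.47
tool_pos: [0.4306, -0.2135, 0.08]
tool_rot: [-3.128, 0.915, 0.171]
contact_force: [0.1, -0.1, -0.6]
opening: 0.0335
grip_force: 24.9
```

Request:
apply_moves --delta_pos '[[0,0,-0.005],[0,0,-0.01],[0,0,-0.01],[0,0,-0.01]]' --dr '[[0,0,0],[0,0,0],[0,0,0],[0,0,0]]' --jaw '[0.2,0.2,0.2,0.2]'

```text
time: 34.8
tool_pos: [0.4316, -0.2132, 0.0761]
tool_rot: [-3.131, 0.914, 0.17]
contact_force: [-0.3, -0.7, -0.8]
opening: 0.0335
grip_force: 24.9
```

Request:
apply_moves --delta_pos '[[0,0,-0.005],[0,0,-0.01],[0,0,-0.01],[0,0,-0.01]]' --dr '[[0,0,0],[0,0,0],[0,0,0],[0,0,0]]' --jaw '[0.2,0.2,0.2,0.2]'

```text
time: 35.13
tool_pos: [0.4311, -0.213, 0.0708]
tool_rot: [-3.129, 0.917, 0.172]
contact_force: [0.3, -0.8, -1.1]
opening: 0.0335
grip_force: 24.9
```

```bash
python3 s.py
```

```text
[ 0.4311 -0.213   0.0708] z [-0.784 -0.123 -0.608] y [ 0.161 -0.987 -0.008] q [-0.36  0.95  1.22 -0.41  1.8   1.13]
```

Request:
apply_moves --delta_pos '[[0,0,-0.005],[0,0,-0.01],[0,0,-0.01],[0,0,-0.01]]' --dr '[[0,0,0],[0,0,0],[0,0,0],[0,0,0]]' --jaw '[0.2,0.2,0.2,0.2]'

```text
time: 35.47
tool_pos: [0.4314, -0.2137, 0.0684]
tool_rot: [-3.134, 0.917, 0.167]
contact_force: [-0.9, -0.6, 7.9]
opening: 0.0336
grip_force: 24.9
```

Request:
apply_moves --delta_pos '[[0,0,-0.005],[0,0,-0.01],[0,0,-0.01],[0,0,-0.01]]' --dr '[[0,0,0],[0,0,0],[0,0,0],[0,0,0]]' --jaw '[0.2,0.2,0.2,0.2]'

```text
time: 35.8
tool_pos: [0.4316, -0.2148, 0.067]
tool_rot: [3.141, 0.917, 0.16]
contact_force: [-2.9, -1.1, 21.4]
opening: 0.0335
grip_force: 24.9
```

Request:
apply_moves --delta_pos '[[0,0,-0.003],[0,0,-0.006],[0,0,-0.006],[0,0,-0.006]]' --dr '[[0,0,0],[0,0,0],[0,0,0],[0,0,0]]' --jaw '[0.2,0.2,0.2,0.2]'

```text
time: 36.13
tool_pos: [0.4317, -0.2155, 0.0662]
tool_rot: [3.137, 0.918, 0.156]
contact_force: [-3.7, -2.4, 27.5]
opening: 0.0338
grip_force: 24.9
```

Request:
apply_moves --delta_pos '[[0,0,0.01],[0,0,0.015],[0,0,0.015],[0,0,0.015]]' --dr '[[0,0,0],[0,0,0],[0,0,0],[0,0,0]]' --jaw '[0.2,0.2,0.2,0.2]'

```text
time: 36.47
tool_pos: [0.4314, -0.2137, 0.0683]
tool_rot: [-3.134, 0.917, 0.167]
contact_force: [-1.3, -1.1, 8.3]
opening: 0.0336
grip_force: 24.9
```

Request:
apply_moves --delta_pos '[[0,0,0],[0,0,0],[0,0,0],[0,0,0],[0,0,0],[0,0,0],[0,0,0],[0,0,0]]' --dr '[[0,0,0],[0,0,0],[0,0,0],[0,0,0],[0,0,0],[0,0,0],[0,0,0],[0,0,0]]' --jaw '[0.45,0.6,0.6,0.7,0.8,0.8,0.8,0.8]'

```text
time: 37.13
tool_pos: [0.4314, -0.2138, 0.0683]
tool_rot: [-3.135, 0.917, 0.167]
contact_force: [-0.7, -0.5, 9.0]
opening: 0.0732
grip_force: 0.0
```

Request:
apply_moves --delta_pos '[[0.05,0.01,0.05],[0.1,0.02,0.1],[0.15,0.03,0.2],[0.2,0.03,0.3],[0.2,0.03,0.4],[0.2,0.03,0.4],[0.2,0.03,0.4]]' --dr '[[0,0,0],[0,0,0],[0,0,0],[0,0,0],[0.15,-0.88,0],[0.15,-0.88,0],[0.15,-0.88,0]]' --jaw '[0.8,0.8,1,1,1,1,1]'

```text
time: 37.72
tool_pos: [0.5135, -0.2011, 0.2279]
tool_rot: [-3.134, 0.532, 0.169]
contact_force: [-0.6, -0.6, -0.5]
opening: 0.0912
grip_force: 0.0
```

```bash
python3 s.py
python3 - <<'E'
from h import *
import pickle
st=telemetry.observe(); im=snap('wrist'); sc=snap('scene'); t=snap('top'); pickle.dump((st,im,sc,t),open('w11.pkl','wb'))
def dark(n,a,z,lo=25,hi=900,b=45):
    m=cv2.inRange(cv2.cvtColor(a,cv2.COLOR_RGB2GRAY),0,b); k,l,s,c=cv2.connectedComponentsWithStats(m)
    for i in range(1,k):
        if lo<s[i,4]<hi:
            p=on(n,*c[i],z,st)
            if .3<p[0]<.8 and -.45<p[1]<.1: print(n,s[i],c[i].round(0),p.round(3))
dark('wrist',im,.081); dark('scene',sc,.081,6,200); dark('top',t,.081,6,200)
E
```

```text
[ 0.5135 -0.2011  0.2279] z [-0.501 -0.078 -0.862] y [ 0.165 -0.986 -0.007] q [-0.37  0.7   1.04 -0.27  1.87  1.02]
wrist [ 76   0  36  13 306] [93.  6.] [ 0.573 -0.072  0.081]
wrist [319  40  28  18 354] [332.  49.] [ 0.569 -0.25   0.081]
wrist [ 63  50  29  21 488] [77. 60.] [ 0.528 -0.052  0.081]
wrist [442  69  28  22 169] [455.  80.] [ 0.565 -0.361  0.081]
wrist [321  84  27  18 397] [333.  92.] [ 0.533 -0.263  0.081]
wrist [445  91  27  21 317] [458. 101.] [ 0.547 -0.376  0.081]
wrist [103 110  35  48 497] [117. 135.] [ 0.456 -0.075  0.081]
wrist [139 118  21  54 326] [152. 144.] [ 0.45  -0.108  0.081]
wrist [239 124  21  20 384] [249. 134.] [ 0.478 -0.199  0.081]
wrist [241 157  20  11 216] [251. 162.] [ 0.443 -0.206  0.081]
scene [169 131   3   3   7] [170. 132.] [ 0.549 -0.374  0.081]
scene [191 147   4   3   7] [193. 148.] [ 0.535 -0.263  0.081]
scene [220 149   4   7  21] [222. 152.] [ 0.474 -0.183  0.081]
scene [164 153   4  11  11] [166. 158.] [ 0.627 -0.286  0.081]
scene [188 156   4   7  18] [189. 159.] [ 0.572 -0.23   0.081]
scene [251 165  13  16  94] [258. 172.] [ 0.442 -0.039  0.081]
scene [169 169   3   6  12] [170. 172.] [ 0.651 -0.229  0.081]
scene [277 178  14  15  99] [282. 185.] [0.417 0.051 0.081]
scene [232 183   5   4  13] [234. 184.] [ 0.53  -0.051  0.081]
scene [227 195   3   7  15] [228. 198.] [ 0.578 -0.024  0.081]
scene [184 237  13  14 145] [190. 244.] [0.761 0.026 0.081]
top [349 132   4   4   7] [351. 133.] [ 0.736 -0.336  0.081]
top [313 156   9  10  41] [316. 161.] [ 0.636 -0.207  0.081]
top [340 161   8  13  32] [344. 168.] [ 0.61  -0.307  0.081]
top [246 185  14  13 100] [253. 191.] [0.533 0.019 0.081]
top [270 225   6   2   9] [273. 225.] [ 0.409 -0.051  0.081]
```

Request:
apply_moves --delta_pos '[[-0.05,0.1,0.08],[-0.1,0.2,0.08],[-0.13,0.28,0.08],[-0.13,0.28,0.08]]' --dr '[[0.09,-0.52,0],[0.09,-0.52,0],[0.09,-0.52,0],[0.09,-0.52,0]]' --jaw '[1,1,1,1]'

```text
time: 38.2
tool_pos: [0.4562, -0.0848, 0.2582]
tool_rot: [-3.126, 0.283, 0.175]
contact_force: [0.9, -0.6, -0.0]
opening: 0.0922
grip_force: 0.0
```

Request:
apply_moves --delta_pos '[[0,0,0],[0,0,0],[0,0,0],[0,0,0]]' --dr '[[0.09,-0.52,0],[0.09,-0.52,0],[0.09,-0.52,0],[0.09,-0.52,0]]' --jaw '[1,1,1,1]'

```text
time: 38.53
tool_pos: [0.4582, -0.0893, 0.2582]
tool_rot: [-3.129, 0.019, 0.171]
contact_force: [0.2, -0.3, 0.1]
opening: 0.0917
grip_force: 0.0
```

Request:
apply_moves --delta_pos '[[0,0,0],[0,0,0],[0,0,0],[0,0,0],[0,0,0]]' --dr '[[0,0,0.93],[0,0,0.93],[0,0,0.93],[0,0,0.93],[0,0,0.93]]' --jaw '[1,1,1,1,1]'

```text
time: 38.95
tool_pos: [0.4599, -0.0893, 0.2577]
tool_rot: [-3.127, 0.018, 0.64]
contact_force: [-0.2, -0.0, -0.4]
opening: 0.0918
grip_force: 0.0
```

Request:
apply_moves --delta_pos '[[0,0,0],[0,0,0],[0,0,0],[0,0,0],[0,0,0]]' --dr '[[0,0,0.93],[0,0,0.93],[0,0,0.93],[0,0,0.93],[0,0,0.93]]' --jaw '[1,1,1,1,1]'

```text
time: 39.37
tool_pos: [0.4597, -0.0892, 0.2579]
tool_rot: [-3.126, 0.015, 1.101]
contact_force: [-0.0, -0.3, 0.7]
opening: 0.0921
grip_force: 0.0
```

Request:
apply_moves --delta_pos '[[0,0,0],[0,0,0],[0,0,0],[0,0,0],[0,0,0],[0,0,0]]' --dr '[[0,0,0.93],[0,0,0.93],[0,0,0.93],[0,0,0.93],[0,0,0.93],[0,0,0.93]]' --jaw '[1,1,1,1,1,1]'

```text
time: 39.87
tool_pos: [0.4595, -0.0891, 0.2582]
tool_rot: [-3.128, 0.014, 1.56]
contact_force: [0.6, -0.6, -0.2]
opening: 0.0919
grip_force: 0.0
```

```bash
python3 s.py
python3 - <<'E'
from h import *
import pickle
st=telemetry.observe(); im=snap('wrist'); pickle.dump((st,im),open('w12.pkl','wb'))
o=cv2.resize(im[:,:,::-1],(800,600),interpolation=cv2.INTER_CUBIC); k=800/512
for x,y,t in [(.443,-.21,.17),(.533,-.053,.02),(.533,-.260,.10)]:
    r=np.array([[np.cos(t),-np.sin(t)],[np.sin(t),np.cos(t)]])
    q=[proj('wrist',list(r@[a,b]+[x,y])+[.081],st)*k for a,b in[(-.023,-.017),(.023,-.017),(.023,.017),(-.023,.017)]]
    cv2.polylines(o,[np.int32(q)],True,(0,0,255),1)
cv2.imwrite('pics/w12.png',o[:, 100:700])
E
```

```text
[ 0.4595 -0.0891  0.2582] z [-0.014 -0.014 -1.   ] y [ 1.    -0.011 -0.013] q [-0.34  0.22  1.61 -0.02  1.32 -0.33]
```

View pics/w12.png

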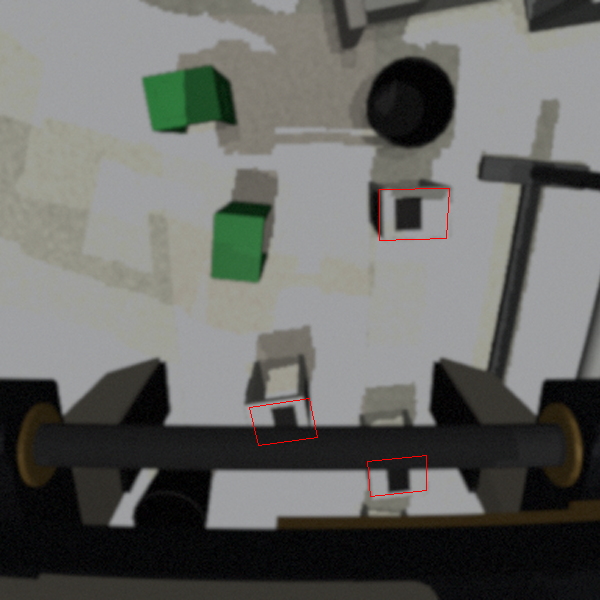

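Request:
apply_moves --delta_pos '[[0.05,-0.1,0],[0.1,-0.2,0],[0.144,-0.3,0],[0.144,-0.431,-0.05],[0.144,-0.431,-0.12],[0.144,-0.431,-0.12],[0.144,-0.431,-0.12],[0.144,-0.431,-0.12]]' --dr '[[0.028,-0.028,0.22],[0.028,-0.028,0.22],[0.028,-0.028,0.22],[0.028,-0.028,0.22],[0.028,-0.028,0.22],[0.028,-0.028,0.22],[0.028,-0.028,0.22],[0.028,-0.028,0.22]]' --jaw '[1,1,1,1,1,1,1,1]'

```text
time: 40.58
tool_pos: [0.517, -0.261, 0.2111]
tool_rot: [3.139, -0.0, 1.673]
contact_force: [-0.1, -0.4, -0.5]
opening: 0.0918
grip_force: 0.0
```

```bash
python3 s.py
cat > d.py <<'E'
from h import *
st=telemetry.observe()
def dark(n,a,z,lo,hi,b=45):
    m=cv2.inRange(cv2.cvtColor(a,cv2.COLOR_RGB2GRAY),0,b); k,l,s,c=cv2.connectedComponentsWithStats(m)
    for i in range(1,k):
        if lo<s[i,4]<hi:
            p=on(n,*c[i],z,st)
            if .3<p[0]<.72 and -.45<p[1]<.1: print(n,s[i,2:],c[i].round(0),p.round(3))
E
python3 - <<'E'
from d import *
dark('wrist',snap('wrist'),.081,100,900)
E
```

```text
[ 0.517  -0.261   0.2111] z [ 0.003  0.    -1.   ] y [0.995 0.102 0.003] q [-0.6   0.45  1.4   0.    1.29 -0.7 ]
wrist [ 32   9 175] [173.   3.] [ 0.432 -0.112  0.081]
wrist [ 10  25 186] [204. 113.] [ 0.464 -0.2    0.081]
wrist [ 20  24 427] [180. 118.] [ 0.444 -0.206  0.081]
wrist [ 16  19 291] [273. 189.] [ 0.533 -0.263  0.081]
wrist [ 65  13 612] [199. 321.] [ 0.471 -0.42   0.081]
```

Request:
apply_moves --delta_pos '[[0,0,-0.1],[0,0,-0.2],[0,0,-0.28],[0,0,-0.34],[0,0,-0.4],[0,0,-0.46],[0,0,-0.46],[0,0,-0.46]]' --dr '[[0,0,0],[0,0,0],[0,0,0],[0,0,0],[0,0,0],[0,0,0],[0,0,0],[0,0,0]]' --jaw '[1,1,1,1,1,1,1,1]'

```text
time: 41.3
tool_pos: [0.5174, -0.2606, 0.0275]
tool_rot: [3.139, 0.0, 1.676]
contact_force: [0.8, -0.5, -0.2]
opening: 0.0918
grip_force: 0.0
```

Request:
apply_moves --delta_pos '[[0,0,0],[0,0,0],[0,0,0],[0,0,0],[0,0,0],[0,0,0],[0,0,0],[0,0,0]]' --dr '[[0,0,0],[0,0,0],[0,0,0],[0,0,0],[0,0,0],[0,0,0],[0,0,0],[0,0,0]]' --jaw '[0.9,0.8,0.75,0.7,0.65,0.6,0.55,0.45]' --force 20

```text
time: 41.97
tool_pos: [0.5169, -0.2615, 0.0267]
tool_rot: [3.138, 0.001, 1.676]
contact_force: [0.7, 1.1, -0.3]
opening: 0.0476
grip_force: 0.7
```

Request:
apply_moves --delta_pos '[[0,0,0],[0,0,0],[0,0,0],[0,0,0]]' --dr '[[0,0,0],[0,0,0],[0,0,0],[0,0,0]]' --jaw '[0.4,0.4,0.4,0.4]' --force 20

```text
time: 42.3
tool_pos: [0.5168, -0.2615, 0.0267]
tool_rot: [3.138, 0.001, 1.676]
contact_force: [1.5, -0.1, 2.2]
opening: 0.0457
grip_force: 20.0
```

Request:
apply_moves --delta_pos '[[0,0,0.1],[0,0,0.2],[0,0,0.3],[0,0,0.4],[0,0,0.44],[0.05,0.01,0.44],[0.1,0.02,0.44],[0.1,0.02,0.44]]' --dr '[[0,0,0],[0,0,0],[0,0,0],[0,0,0],[0,0,0],[0,0,-0.2],[0,0,-0.37],[0,0,-0.37]]' --jaw '[0.4,0.4,0.4,0.4,0.4,0.4,0.4,0.4]'

```text
time: 42.97
tool_pos: [0.5587, -0.2526, 0.2022]
tool_rot: [3.138, -0.0, 1.488]
contact_force: [-0.9, -0.0, -2.4]
opening: 0.0457
grip_force: 20.0
```

Request:
apply_moves --delta_pos '[[0.06,0.01,0],[0.12,0.02,0],[0.183,0.026,0],[0.183,0.026,0],[0.183,0.026,0],[0.183,0.026,0]]' --dr '[[0,0,0],[0,0,0],[0,0,0],[0,0,0],[0,0,0],[0,0,0]]' --jaw '[0.4,0.4,0.4,0.4,0.4,0.4]'

```text
time: 43.47
tool_pos: [0.6288, -0.243, 0.2015]
tool_rot: [3.141, -0.0, 1.491]
contact_force: [-1.0, -0.4, -1.0]
opening: 0.0459
grip_force: 20.0
```

```bash
python3 s.py
```

```text
[ 0.6288 -0.243   0.2015] z [ 0.  0. -1.] y [ 0.997 -0.08   0.   ] q [-0.48  0.64  1.1   0.    1.4  -0.4 ]
```

Lower it over the bar, watching the force.

Request:
apply_moves --delta_pos '[[0,0,-0.06],[0,0,-0.12],[0,0,-0.17],[0,0,-0.21],[0,0,-0.235],[0,0,-0.245],[0,0,-0.245]]' --dr '[[0,0,0],[0,0,0],[0,0,0],[0,0,0],[0,0,0],[0,0,0],[0,0,0]]' --jaw '[0.4,0.4,0.4,0.4,0.4,0.4,0.4]'

```text
time: 44.05
tool_pos: [0.6291, -0.2432, 0.1041]
tool_rot: [3.14, -0.0, 1.49]
contact_force: [-1.1, -0.1, -0.8]
opening: 0.0457
grip_force: 20.0
```

Request:
apply_moves --delta_pos '[[0,0,-0.005],[0,0,-0.008],[0,0,-0.008],[0,0,-0.008]]' --dr '[[0,0,0],[0,0,0],[0,0,0],[0,0,0]]' --jaw '[0.4,0.4,0.4,0.4]'

```text
time: 44.38
tool_pos: [0.6302, -0.2432, 0.1021]
tool_rot: [3.138, 0.001, 1.491]
contact_force: [-0.1, 0.7, -1.2]
opening: 0.0456
grip_force: 20.0
```

Request:
apply_moves --delta_pos '[[0,0,-0.004],[0,0,-0.006],[0,0,-0.006],[0,0,-0.006],[0,0,-0.006],[0,0,-0.006],[0,0,-0.006],[0,0,-0.006]]' --dr '[[0,0,0],[0,0,0],[0,0,0],[0,0,0],[0,0,0],[0,0,0],[0,0,0],[0,0,0]]' --jaw '[0.4,0.4,0.52,0.55,0.6,0.7,0.8,0.8]'

```text
time: 45.05
tool_pos: [0.63, -0.2431, 0.0989]
tool_rot: [3.139, 0.0, 1.491]
contact_force: [-0.1, -0.7, 0.8]
opening: 0.0706
grip_force: 0.0
```

Request:
apply_moves --delta_pos '[[0,0,0.05],[0,0,0.1],[0,0,0.2],[0,0,0.3],[0,0,0.36],[0,0,0.36],[0,0,0.36]]' --dr '[[0,0,0],[0,0,0],[0,0,0],[0,0,0],[0,0,0],[0,0,0],[0,0,0]]' --jaw '[0.8,0.8,0.8,0.8,1,1,1]'

```text
time: 45.63
tool_pos: [0.6306, -0.2434, 0.245]
tool_rot: [3.135, 0.002, 1.491]
contact_force: [-0.1, 0.5, -0.6]
opening: 0.0884
grip_force: 0.0
```

```bash
python3 s.py
python3 - <<'E'
from d import *
dark('wrist',snap('wrist'),.154,60,900)
E
```

```text
[ 0.6306 -0.2434  0.245 ] z [ 0.006 -0.003 -1.   ] y [ 0.997 -0.08   0.007] q [-0.48  0.62  1.02  0.    1.5  -0.4 ]
wrist [10 15 75] [173.   5.] [ 0.583 -0.095  0.154]
wrist [ 39  21 397] [51. 17.] [ 0.49  -0.091  0.154]
wrist [ 48  12 246] [52. 55.] [ 0.486 -0.118  0.154]
wrist [ 21  24 341] [ 99. 147.] [ 0.51  -0.191  0.154]
wrist [ 19  21 255] [ 74. 157.] [ 0.486 -0.197  0.154]
wrist [ 19  23 418] [254. 200.] [ 0.629 -0.246  0.154]
```

Request:
apply_moves --delta_pos '[[-0.1,0.05,0],[-0.2,0.15,0],[-0.264,0.25,0],[-0.264,0.35,0],[-0.264,0.45,0],[-0.264,0.476,0],[-0.264,0.476,0],[-0.264,0.476,0]]' --dr '[[0,0,0.2],[0,0,0.2],[0,0,0.2],[0,0,0.2],[0,0,0.2],[0,0,0.2],[0,0,0.2],[0,0,0.2]]' --jaw '[1,1,1,1,1,1,1,1]'

```text
time: 46.35
tool_pos: [0.5236, -0.0513, 0.2417]
tool_rot: [3.141, -0.0, 1.594]
contact_force: [-0.3, -0.6, 0.7]
opening: 0.0918
grip_force: 0.0
```

Request:
apply_moves --delta_pos '[[0,0,-0.1],[0,0,-0.2],[0,0,-0.3],[0,0,-0.38],[0,0,-0.44],[0,0,-0.49],[0,0,-0.525],[0,0,-0.525]]' --dr '[[0,0,0],[0,0,0],[0,0,0],[0,0,0],[0,0,0],[0,0,0],[0,0,0],[0,0,0]]' --jaw '[1,1,1,1,1,1,1,1]'

```text
time: 47.02
tool_pos: [0.5217, -0.0534, 0.029]
tool_rot: [-3.137, -0.001, 1.589]
contact_force: [-0.2, 1.3, -0.2]
opening: 0.0919
grip_force: 0.0
```

Request:
apply_moves --delta_pos '[[0,0,0],[0,0,0],[0,0,0],[0,0,0],[0,0,0],[0,0,0],[0,0,0],[0,0,0]]' --dr '[[0,0,0],[0,0,0],[0,0,0],[0,0,0],[0,0,0],[0,0,0],[0,0,0],[0,0,0]]' --jaw '[0.9,0.8,0.75,0.7,0.65,0.6,0.55,0.45]' --force 20

```text
time: 47.68
tool_pos: [0.5248, -0.0527, 0.0334]
tool_rot: [3.137, 0.001, 1.591]
contact_force: [1.3, 0.4, 0.8]
opening: 0.0479
grip_force: 0.5
```

Request:
apply_moves --delta_pos '[[0,0,0],[0,0,0],[0,0,0],[0,0,0]]' --dr '[[0,0,0],[0,0,0],[0,0,0],[0,0,0]]' --jaw '[0.4,0.4,0.4,0.4]' --force 20

```text
time: 48.02
tool_pos: [0.5247, -0.0527, 0.0333]
tool_rot: [3.138, 0.001, 1.591]
contact_force: [1.1, 1.1, 3.9]
opening: 0.0457
grip_force: 20.0
```

```bash
python3 s.py
```

```text
[ 0.5247 -0.0527  0.0333] z [ 0.004 -0.001 -1.   ] y [1.    0.02  0.004] q [-0.25  0.58  1.75  0.    0.81 -0.27]
```

Request:
apply_moves --delta_pos '[[0,0,0.1],[0,0,0.2],[0,0,0.3],[0,0,0.4],[0,0,0.44],[0.05,-0.02,0.44],[0.1,-0.04,0.44],[0.1,-0.066,0.44]]' --dr '[[0,0,0],[0,0,0],[0,0,0],[0,0,0],[0,0,0],[0,0,-0.2],[0,0,-0.2],[0,0,-0.2]]' --jaw '[0.4,0.4,0.4,0.4,0.4,0.4,0.4,0.4]'

```text
time: 48.68
tool_pos: [0.5663, -0.0791, 0.2087]
tool_rot: [3.138, 0.0, 1.491]
contact_force: [-0.1, -0.4, -1.2]
opening: 0.0457
grip_force: 20.0
```

Request:
apply_moves --delta_pos '[[0.07,0,0],[0.14,0,0],[0.198,0,0],[0.198,0,0],[0.198,0,0],[0.198,0,0]]' --dr '[[0,0,0],[0,0,0],[0,0,0],[0,0,0],[0,0,0],[0,0,0]]' --jaw '[0.4,0.4,0.4,0.4,0.4,0.4]'

```text
time: 49.18
tool_pos: [0.6422, -0.0791, 0.2079]
tool_rot: [-3.141, 0.0, 1.491]
contact_force: [-0.3, -0.2, -0.1]
opening: 0.0459
grip_force: 20.0
```

Request:
apply_moves --delta_pos '[[0,0,-0.06],[0,0,-0.12],[0,0,-0.17],[0,0,-0.21],[0,0,-0.235],[0,0,-0.245],[0,0,-0.25],[0,0,-0.25]]' --dr '[[0,0,0],[0,0,0],[0,0,0],[0,0,0],[0,0,0],[0,0,0],[0,0,0],[0,0,0]]' --jaw '[0.4,0.4,0.4,0.4,0.4,0.4,0.4,0.4]'

```text
time: 49.85
tool_pos: [0.6436, -0.0792, 0.1096]
tool_rot: [3.138, 0.001, 1.491]
contact_force: [0.5, 0.0, -0.9]
opening: 0.0458
grip_force: 20.0
```

```bash
python3 s.py
```

```text
[ 0.6436 -0.0792  0.1096] z [ 0.004 -0.001 -1.   ] y [ 0.997 -0.08   0.004] q [-0.24  0.67  1.31 -0.    1.16 -0.16]
```

Request:
apply_moves --delta_pos '[[0,0,-0.005],[0,0,-0.008],[0,0,-0.008],[0,0,-0.008],[0,0,-0.008],[0,0,-0.008],[0,0,-0.008],[0,0,-0.008]]' --dr '[[0,0,0],[0,0,0],[0,0,0],[0,0,0],[0,0,0],[0,0,0],[0,0,0],[0,0,0]]' --jaw '[0.4,0.4,0.52,0.55,0.6,0.7,0.8,0.8]'

```text
time: 50.52
tool_pos: [0.6436, -0.0791, 0.1059]
tool_rot: [3.138, 0.001, 1.491]
contact_force: [0.4, -0.5, -0.0]
opening: 0.0703
grip_force: 0.0
```

Request:
apply_moves --delta_pos '[[0,0,0.05],[0,0,0.1],[0,0,0.2],[0,0,0.3],[0,0,0.36],[0,0,0.36],[0,0,0.36]]' --dr '[[0,0,0],[0,0,0],[0,0,0],[0,0,0],[0,0,0],[0,0,0],[0,0,0]]' --jaw '[0.8,0.8,0.8,0.8,1,1,1]'

```text
time: 51.1
tool_pos: [0.6442, -0.0792, 0.2515]
tool_rot: [3.135, 0.001, 1.491]
contact_force: [0.3, -0.5, -0.7]
opening: 0.0889
grip_force: 0.0
```

```bash
python3 s.py
python3 - <<'E'
from d import *
dark('wrist',snap('wrist'),.154,60,900)
E
```

```text
[ 0.6442 -0.0792  0.2515] z [ 0.006 -0.002 -1.   ] y [ 0.997 -0.08   0.007] q [-0.24  0.56  1.11  0.    1.47 -0.16]
wrist [19  6 75] [134.   2.] [0.567 0.077 0.154]
wrist [ 22  14 128] [245. 120.] [ 0.641 -0.017  0.154]
wrist [ 52  17 345] [ 67. 163.] [ 0.489 -0.038  0.154]
wrist [ 18  22 380] [248. 194.] [ 0.637 -0.078  0.154]
wrist [ 33  20 336] [ 75. 194.] [ 0.49  -0.065  0.154]
```

Request:
apply_moves --delta_pos '[[-0.1,-0.06,0],[-0.2,-0.13,0],[-0.3,-0.2,0],[-0.4,-0.26,0],[-0.5,-0.325,0],[-0.5,-0.325,0],[-0.5,-0.325,0],[-0.5,-0.325,0]]' --dr '[[0,0,0.1],[0,0,0.2],[0,0,0.3],[0,0,0.4],[0,0,0.46],[0,0,0.46],[0,0,0.46],[0,0,0.46]]' --jaw '[1,1,1,1,1,1,1,1]'

```text
time: 51.82
tool_pos: [0.442, -0.2095, 0.2485]
tool_rot: [3.141, -0.002, 1.718]
contact_force: [1.1, 0.0, -0.0]
opening: 0.092
grip_force: 0.0
```

```bash
python3 s.py
python3 - <<'E'
from d import *
im=snap('wrist'); dark('wrist',im,.081,60,900)
E
```

```text
[ 0.442  -0.2095  0.2485] z [ 0.001  0.002 -1.   ] y [0.989 0.146 0.001] q [-0.6   0.26  1.58  0.    1.3  -0.75]
wrist [ 35  36 840] [477.  72.] [ 0.648 -0.068  0.081]
wrist [ 30  13 187] [244.  63.] [ 0.414 -0.101  0.081]
wrist [ 16  24 220] [454.  75.] [ 0.624 -0.076  0.081]
wrist [ 15  18 253] [258. 173.] [ 0.443 -0.206  0.081]
wrist [ 16  14 143] [321. 319.] [ 0.548 -0.375  0.081]
```

Request:
apply_moves --delta_pos '[[0,0.003,-0.1],[0,0.003,-0.2],[0,0.003,-0.3],[0,0.003,-0.38],[0,0.003,-0.44],[0,0.003,-0.5],[0,0.003,-0.54],[0,0.003,-0.54]]' --dr '[[0,0,0],[0,0,0],[0,0,0],[0,0,0],[0,0,0],[0,0,0],[0,0,0],[0,0,0]]' --jaw '[1,1,1,1,1,1,1,1]'

```text
time: 52.53
tool_pos: [0.4421, -0.2054, 0.0298]
tool_rot: [-3.139, -0.005, 1.722]
contact_force: [-1.1, -1.0, -0.1]
opening: 0.0919
grip_force: 0.0
```

Request:
apply_moves --delta_pos '[[0,0,0],[0,0,0],[0,0,0],[0,0,0],[0,0,0],[0,0,0],[0,0,0],[0,0,0]]' --dr '[[0,0,0],[0,0,0],[0,0,0],[0,0,0],[0,0,0],[0,0,0],[0,0,0],[0,0,0]]' --jaw '[0.9,0.8,0.75,0.7,0.65,0.6,0.55,0.45]' --force 20

```text
time: 53.2
tool_pos: [0.4434, -0.2079, 0.034]
tool_rot: [3.139, 0.001, 1.721]
contact_force: [-1.0, -0.0, 0.5]
opening: 0.0478
grip_force: 0.4
```

Request:
apply_moves --delta_pos '[[0,0,0],[0,0,0],[0,0,0],[0,0,0]]' --dr '[[0,0,0],[0,0,0],[0,0,0],[0,0,0]]' --jaw '[0.4,0.4,0.4,0.4]' --force 20

```text
time: 53.53
tool_pos: [0.4434, -0.2079, 0.034]
tool_rot: [3.139, 0.0, 1.721]
contact_force: [-2.4, 0.1, 5.3]
opening: 0.046
grip_force: 20.0
```

```bash
python3 s.py
```

```text
[ 0.4434 -0.2079  0.034 ] z [ 0.003 -0.    -1.   ] y [0.989 0.149 0.003] q [-0.6   0.53  1.85  0.    0.76 -0.75]
```

Request:
apply_moves --delta_pos '[[0,0,0.1],[0,0,0.2],[0,0,0.3],[0,0,0.4],[0.05,0.05,0.44],[0.1,0.1,0.44],[0.2,0.185,0.44],[0.2,0.185,0.44]]' --dr '[[0,0,0],[0,0,0],[0,0,0],[0,0,0],[0,0,-0.2],[0,0,-0.4],[0,0,-0.46],[0,0,-0.46]]' --jaw '[0.4,0.4,0.4,0.4,0.4,0.4,0.4,0.4]'

```text
time: 54.2
tool_pos: [0.5268, -0.1308, 0.2101]
tool_rot: [3.135, -0.001, 1.491]
contact_force: [-0.5, 0.8, -1.4]
opening: 0.0459
grip_force: 20.0
```

Request:
apply_moves --delta_pos '[[0.07,0,0],[0.14,0,0],[0.21,0,0],[0.26,0,0],[0.289,0,0],[0.289,0,0],[0.289,0,0],[0.289,0,0]]' --dr '[[0,0,0],[0,0,0],[0,0,0],[0,0,0],[0,0,0],[0,0,0],[0,0,0],[0,0,0]]' --jaw '[0.4,0.4,0.4,0.4,0.4,0.4,0.4,0.4]'

```text
time: 54.87
tool_pos: [0.6383, -0.1339, 0.2092]
tool_rot: [3.14, 0.0, 1.491]
contact_force: [0.4, 0.6, -1.3]
opening: 0.046
grip_force: 20.0
```

```bash
python3 s.py
```

```text
[ 0.6383 -0.1339  0.2092] z [ 0.002 -0.    -1.   ] y [ 0.997 -0.08   0.002] q [-0.32  0.59  1.16  0.    1.38 -0.24]
```

Request:
apply_moves --delta_pos '[[0,0,-0.06],[0,0,-0.12],[0,0,-0.17],[0,0,-0.21],[0,0,-0.235],[0,0,-0.245],[0,0,-0.25],[0,0,-0.255]]' --dr '[[0,0,0],[0,0,0],[0,0,0],[0,0,0],[0,0,0],[0,0,0],[0,0,0],[0,0,0]]' --jaw '[0.4,0.4,0.4,0.4,0.4,0.4,0.4,0.4]'

```text
time: 55.53
tool_pos: [0.6396, -0.1341, 0.1088]
tool_rot: [3.137, 0.001, 1.49]
contact_force: [-0.0, -0.1, -0.2]
opening: 0.0457
grip_force: 20.0
```

Request:
apply_moves --delta_pos '[[0,0,0],[0,0,0],[0,0,0],[0,0,0],[0,0,0],[0,0,0],[0,0,0],[0,0,0]]' --dr '[[0,0,0],[0,0,0],[0,0,0],[0,0,0],[0,0,0],[0,0,0],[0,0,0],[0,0,0]]' --jaw '[0.4,0.4,0.52,0.55,0.6,0.7,0.8,0.8]'

```text
time: 56.2
tool_pos: [0.6392, -0.1339, 0.1079]
tool_rot: [3.138, 0.0, 1.491]
contact_force: [0.5, -0.0, -0.3]
opening: 0.0703
grip_force: 0.0
```

Request:
apply_moves --delta_pos '[[0,0,0.05],[0,0,0.1],[0,0,0.2],[0,0,0.3],[0,0,0.36],[0,0,0.36],[0,0,0.36]]' --dr '[[0,0,0],[0,0,0],[0,0,0],[0,0,0],[0,0,0],[0,0,0],[0,0,0]]' --jaw '[0.8,0.8,0.8,0.8,1,1,1]'

```text
time: 56.78
tool_pos: [0.6397, -0.134, 0.2535]
tool_rot: [3.135, 0.001, 1.491]
contact_force: [-1.0, 0.2, -0.7]
opening: 0.0884
grip_force: 0.0
```

```bash
python3 s.py
python3 - <<'E'
from d import *
dark('wrist',snap('wrist'),.154,60,900)
E
```

```text
[ 0.6397 -0.134   0.2535] z [ 0.006 -0.002 -1.   ] y [ 0.997 -0.08   0.006] q [-0.32  0.57  1.09  0.    1.48 -0.24]
wrist [ 25  15 202] [234.  76.] [ 0.631 -0.039  0.154]
wrist [ 24  15 160] [274.  77.] [ 0.661 -0.041  0.154]
wrist [ 37   8 147] [ 68. 116.] [ 0.493 -0.055  0.154]
wrist [ 22  27 550] [247. 127.] [ 0.637 -0.077  0.154]
wrist [ 35  13 234] [ 70. 150.] [ 0.488 -0.083  0.154]
wrist [ 18  21 378] [262. 193.] [ 0.645 -0.133  0.154]
```

Request:
apply_moves --delta_pos '[[-0.1,-0.08,0],[-0.2,-0.16,0],[-0.258,-0.24,0],[-0.258,-0.34,0],[-0.258,-0.44,0],[-0.258,-0.52,0],[-0.258,-0.59,0],[-0.258,-0.59,0]]' --dr '[[0,0,-0.12],[0,0,-0.12],[0,0,-0.12],[0,0,-0.12],[0,0,-0.12],[0,0,-0.12],[0,0,-0.12],[0,0,-0.12]]' --jaw '[1,1,1,1,1,1,1,1]'

```text
time: 57.5
tool_pos: [0.5338, -0.3752, 0.2482]
tool_rot: [-3.141, -0.0, 1.425]
contact_force: [-0.6, 0.6, -0.6]
opening: 0.0918
grip_force: 0.0
```

```bash
python3 s.py
python3 - <<'E'
from d import *
im=snap('wrist'); dark('wrist',im,.081,60,900)
E
```

```text
[ 0.5338 -0.3752  0.2482] z [-0.001  0.    -1.   ] y [ 0.989 -0.145 -0.001] q [-0.73  0.57  1.09 -0.    1.48 -0.58]
wrist [ 14  44 537] [319.  21.] [ 0.614 -0.235  0.081]
wrist [ 23  25 527] [360.  12.] [ 0.653 -0.232  0.081]
wrist [ 14  13 144] [357.  70.] [ 0.646 -0.285  0.081]
wrist [ 39  11 232] [362. 146.] [ 0.646 -0.359  0.081]
wrist [ 15  17 237] [269. 174.] [ 0.547 -0.375  0.081]
wrist [ 17  15 152] [354. 178.] [ 0.635 -0.392  0.081]
wrist [ 70  35 381] [220. 244.] [ 0.483 -0.446  0.081]
```

Request:
apply_moves --delta_pos '[[-0.01,0.005,-0.1],[-0.01,0.005,-0.2],[-0.01,0.005,-0.3],[-0.01,0.005,-0.38],[-0.01,0.005,-0.44],[-0.01,0.005,-0.5],[-0.01,0.005,-0.535],[-0.01,0.005,-0.535]]' --dr '[[0,0,0],[0,0,0],[0,0,0],[0,0,0],[0,0,0],[0,0,0],[0,0,0],[0,0,0]]' --jaw '[1,1,1,1,1,1,1,1]'

```text
time: 58.22
tool_pos: [0.5297, -0.3641, 0.0328]
tool_rot: [-3.137, -0.005, 1.432]
contact_force: [-0.2, 0.9, 0.2]
opening: 0.0917
grip_force: 0.0
```

Request:
apply_moves --delta_pos '[[0,0,0],[0,0,0],[0,0,0],[0,0,0],[0,0,0],[0,0,0],[0,0,0],[0,0,0]]' --dr '[[0,0,0],[0,0,0],[0,0,0],[0,0,0],[0,0,0],[0,0,0],[0,0,0],[0,0,0]]' --jaw '[0.9,0.8,0.75,0.7,0.65,0.6,0.55,0.45]' --force 20

```text
time: 58.88
tool_pos: [0.5322, -0.368, 0.0381]
tool_rot: [3.138, 0.001, 1.431]
contact_force: [0.9, 0.5, -0.1]
opening: 0.0475
grip_force: 0.4
```

Request:
apply_moves --delta_pos '[[0,0,0],[0,0,0],[0,0,0],[0,0,0]]' --dr '[[0,0,0],[0,0,0],[0,0,0],[0,0,0]]' --jaw '[0.4,0.4,0.4,0.4]' --force 20

```text
time: 59.22
tool_pos: [0.5322, -0.368, 0.0381]
tool_rot: [3.138, 0.001, 1.431]
contact_force: [0.9, -0.3, 2.0]
opening: 0.0463
grip_force: 20.0
```

```bash
python3 s.py
```

```text
[ 0.5322 -0.368   0.0381] z [ 0.003 -0.001 -1.   ] y [ 0.99  -0.14   0.004] q [-0.72  0.74  1.38  0.    1.01 -0.58]
```

Request:
apply_moves --delta_pos '[[0,0,0.1],[0,0,0.2],[0,0,0.3],[0,0,0.4],[0,0.1,0.44],[0,0.2,0.44],[0,0.2,0.44],[0,0.2,0.44]]' --dr '[[0,0,0],[0,0,0],[0,0,0],[0,0,0],[0,0,0.12],[0,0,0.12],[0,0,0.12],[0,0,0.12]]' --jaw '[0.4,0.4,0.4,0.4,0.4,0.4,0.4,0.4]'

```text
time: 59.88
tool_pos: [0.5319, -0.2859, 0.2141]
tool_rot: [3.139, 0.0, 1.493]
contact_force: [-0.9, -1.0, -1.1]
opening: 0.0457
grip_force: 20.0
```

Request:
apply_moves --delta_pos '[[0,0.1,0],[0,0.2,0],[0.06,0.253,0],[0.12,0.253,0],[0.18,0.253,0],[0.256,0.253,0],[0.256,0.253,0],[0.256,0.253,0]]' --dr '[[0,0,0],[0,0,0],[0,0,0],[0,0,0],[0,0,0],[0,0,0],[0,0,0],[0,0,0]]' --jaw '[0.4,0.4,0.4,0.4,0.4,0.4,0.4,0.4]'

```text
time: 60.55
tool_pos: [0.6347, -0.1874, 0.2114]
tool_rot: [-3.141, 0.0, 1.491]
contact_force: [-0.8, 0.8, -0.4]
opening: 0.046
grip_force: 20.0
```

```bash
python3 s.py
```

```text
[ 0.6347 -0.1874  0.2114] z [-0.  0. -1.] y [ 0.997 -0.08  -0.   ] q [-0.4   0.61  1.12 -0.    1.41 -0.32]
```

Request:
apply_moves --delta_pos '[[0,0,-0.06],[0,0,-0.12],[0,0,-0.17],[0,0,-0.21],[0,0,-0.235],[0,0,-0.242],[0,0,-0.25],[0,0,-0.25]]' --dr '[[0,0,0],[0,0,0],[0,0,0],[0,0,0],[0,0,0],[0,0,0],[0,0,0],[0,0,0]]' --jaw '[0.4,0.4,0.4,0.4,0.4,0.4,0.4,0.4]'

```text
time: 61.22
tool_pos: [0.6343, -0.1871, 0.1142]
tool_rot: [3.138, 0.001, 1.49]
contact_force: [0.6, 0.6, -0.1]
opening: 0.0461
grip_force: 20.0
```

Request:
apply_moves --delta_pos '[[0,0,0],[0,0,0],[0,0,0],[0,0,0],[0,0,0],[0,0,0],[0,0,0],[0,0,0]]' --dr '[[0,0,0],[0,0,0],[0,0,0],[0,0,0],[0,0,0],[0,0,0],[0,0,0],[0,0,0]]' --jaw '[0.4,0.4,0.52,0.55,0.6,0.7,0.8,0.8]'

```text
time: 61.88
tool_pos: [0.6344, -0.1867, 0.1138]
tool_rot: [3.139, 0.0, 1.491]
contact_force: [1.6, 0.2, 0.2]
opening: 0.0701
grip_force: 0.0
```

Request:
apply_moves --delta_pos '[[0,0,0.05],[0,0,0.1],[0,0,0.2],[0,0,0.3],[0,0,0.36],[0,0,0.36],[0,0,0.36]]' --dr '[[0,0,0],[0,0,0],[0,0,0],[0,0,0],[0,0,0],[0,0,0],[0,0,0]]' --jaw '[0.8,0.8,0.8,0.8,0.8,0.5,0]'

```text
time: 62.47
tool_pos: [0.6349, -0.1868, 0.2595]
tool_rot: [3.135, 0.002, 1.491]
contact_force: [-0.8, -1.2, -0.6]
opening: 0.0644
grip_force: 0.0
```

```bash
python3 s.py
python3 - <<'E'
from d import *
dark('wrist',snap('wrist'),.154,60,900)
E
```

```text
[ 0.6349 -0.1868  0.2595] z [ 0.006 -0.002 -1.   ] y [ 0.997 -0.08   0.006] q [-0.4   0.58  1.04  0.    1.51 -0.32]
wrist [ 56  18 684] [149.   7.] [ 0.566 -0.034  0.154]
wrist [ 9 11 74] [239.  27.] [ 0.632 -0.055  0.154]
wrist [ 22  28 601] [247.  57.] [ 0.637 -0.077  0.154]
wrist [ 34   7 140] [65. 70.] [ 0.49  -0.072  0.154]
wrist [34  5 98] [ 69. 105.] [ 0.487 -0.1    0.154]
wrist [ 20  25 499] [262. 128.] [ 0.645 -0.133  0.154]
wrist [ 18  21 355] [268. 198.] [ 0.645 -0.193  0.154]
wrist [ 17  18 284] [254. 254.] [ 0.629 -0.246  0.154]
```

Request:
apply_moves --delta_pos '[[-0.1,0.1,0],[-0.2,0.2,0],[-0.3,0.3,0],[-0.4,0.4,0],[-0.5,0.5,0],[-0.5,0.5,0],[-0.5,0.5,0],[-0.5,0.5,0]]' --dr '[[0,0,0.2],[0,0,0.4],[0,0,0.6],[0,0,0.8],[0,0,0.95],[0,0,0.95],[0,0,0.95],[0,0,0.95]]' --jaw '[0,0,0,0,0,0,0,0]'

```text
time: 63.18
tool_pos: [0.4292, 0.0169, 0.2563]
tool_rot: [-3.14, -0.004, 1.969]
contact_force: [0.4, -0.0, 0.2]
opening: 0.0072
grip_force: 0.0
```

Request:
apply_moves --delta_pos '[[0,0.1,0],[0,0.2,0],[0,0.3,0],[0,0.35,0],[0,0.35,0],[0,0.35,0],[0,0.35,0]]' --dr '[[0,0,0.2],[0,0,0.4],[0,0,0.6],[0,0,0.8],[0,0,0.95],[0,0,0.95],[0,0,0.95]]' --jaw '[0,0,0,0,0,0,0]'

```text
time: 63.77
tool_pos: [0.434, 0.1531, 0.2564]
tool_rot: [3.141, -0.001, 2.439]
contact_force: [0.7, 0.6, -0.0]
opening: 0.0003
grip_force: 0.0
```

```bash
python3 s.py
```

```text
[0.434  0.1531 0.2564] z [-0.     0.001 -1.   ] y [0.646 0.763 0.001] q [ 0.17  0.2   1.64  0.    1.3  -0.7 ]
```

All four crown dabs sit at bar height in their slots. Next I'll turn the tool and check the brushes before pushing the drawer.

Request:
apply_moves --delta_pos '[[-0.05,0.02,0],[-0.05,0.02,0],[-0.05,0.02,0],[-0.05,0.02,0],[-0.05,0.02,0]]' --dr '[[0,0,0.88],[0,0,0.88],[0,0,0.88],[0,0,0.88],[0,0,0.88]]' --jaw '[0,0,0,0,0]'

```text
time: 64.18
tool_pos: [0.4143, 0.1604, 0.2572]
tool_rot: [3.139, -0.001, 2.879]
contact_force: [-0.2, -0.3, 0.4]
opening: 0.0006
grip_force: 0.0
```

Request:
apply_moves --delta_pos '[[0,0,0],[0,0,0],[0,0,0],[0,0,0],[0,0,0],[0,0,0]]' --dr '[[0,0,0.88],[0,0,0.88],[0,0,0.88],[0,0,0.88],[0,0,0.88],[0,0,0.88]]' --jaw '[0,0,0,0,0,0]'

```text
time: 64.68
tool_pos: [0.4144, 0.1608, 0.2575]
tool_rot: [3.139, -0.0, -2.969]
contact_force: [-0.3, -0.4, -0.7]
opening: 0.0005
grip_force: 0.0
```

```bash
python3 s.py
python3 - <<'E'
from h import *
st=telemetry.observe(); im=snap('wrist')
handles(im,st,'wrist',.034,60)
t=snap('top'); m=np.zeros_like(t); m[160:230,165:260]=t[160:230,165:260]; handles(m,st,'top',.034,12)
E
```

```text
[0.4144 0.1608 0.2575] z [-0.001  0.003 -1.   ] y [-0.172  0.985  0.003] q [ 0.2   0.17  1.67  0.    1.3  -1.55]
handle 79 [0.5034 0.2302] ang -1.51 len 0.018
handle 47 [0.5679 0.1594] ang -1.38 len 0.075
handle 54 [0.5137 0.1978] ang -1.39 len 0.079
```

Request:
apply_moves --delta_pos '[[0,0,-0.1],[0,0,-0.2],[0,0,-0.3],[0,0,-0.4],[0,0,-0.46],[0,0,-0.5],[0,0,-0.5],[0,0,-0.5]]' --dr '[[0,0,0],[0,0,0],[0,0,0],[0,0,0],[0,0,0],[0,0,0],[0,0,0],[0,0,0]]' --jaw '[0,0,0,0,0,0,0,0]'

```text
time: 65.45
tool_pos: [0.4141, 0.1612, 0.0575]
tool_rot: [3.139, -0.001, -2.964]
contact_force: [0.5, 0.6, 0.2]
opening: 0.0004
grip_force: 0.0
```

Request:
apply_moves --delta_pos '[[0.015,0.003,0],[0.03,0.006,0],[0.045,0.008,0],[0.06,0.011,0],[0.075,0.014,0],[0.09,0.016,0],[0.105,0.019,0],[0.12,0.022,0]]' --dr '[[0,0,0],[0,0,0],[0,0,0],[0,0,0],[0,0,0],[0,0,0],[0,0,0],[0,0,0]]' --jaw '[0,0,0,0,0,0,0,0]'

```text
time: 66.12
tool_pos: [0.4624, 0.1701, 0.0577]
tool_rot: [3.139, -0.001, -2.963]
contact_force: [-1.4, -1.2, 1.1]
opening: 0.0001
grip_force: 1.1
```

Request:
apply_moves --delta_pos '[[0.02,0.004,0],[0.04,0.007,0],[0.06,0.011,0],[0.08,0.015,0],[0.1,0.018,0],[0.12,0.022,0],[0.14,0.025,0],[0.16,0.029,0]]' --dr '[[0,0,0],[0,0,0],[0,0,0],[0,0,0],[0,0,0],[0,0,0],[0,0,0],[0,0,0]]' --jaw '[0,0,0,0,0,0,0,0]'

```text
time: 66.78
tool_pos: [0.5271, 0.1819, 0.0577]
tool_rot: [3.139, 0.0, -2.963]
contact_force: [-2.7, 1.7, -0.9]
opening: 0.0002
grip_force: 1.1
```

```bash
python3 s.py
python3 - <<'E'
from h import *
st=telemetry.observe(); t=snap('top'); m=np.zeros_like(t); m[150:230,165:260]=t[150:230,165:260]; handles(m,st,'top',.034,8)
E
```

```text
[0.5271 0.1819 0.0577] z [-0.     0.003 -1.   ] y [-0.178  0.984  0.003] q [ 0.19  0.59  1.64  0.    0.91 -1.56]
```

Request:
apply_moves --delta_pos '[[0.018,0.003,0],[0.036,0.007,0],[0.054,0.01,0],[0.07,0.013,0],[0.08,0.015,0],[0.09,0.016,0],[0.095,0.017,0],[0.1,0.018,0]]' --dr '[[0,0,0],[0,0,0],[0,0,0],[0,0,0],[0,0,0],[0,0,0],[0,0,0],[0,0,0]]' --jaw '[0,0,0,0,0,0,0,0]'

```text
time: 67.5
tool_pos: [0.5666, 0.189, 0.0578]
tool_rot: [3.139, 0.0, -2.963]
contact_force: [-2.2, 0.0, 0.6]
opening: 0.0004
grip_force: 0.8
```

Request:
apply_moves --delta_pos '[[0.005,0.001,0],[0.01,0.002,0],[0.015,0.003,0],[0.02,0.004,0],[0.025,0.005,0],[0.03,0.005,0],[0.035,0.006,0],[0.04,0.007,0]]' --dr '[[0,0,0],[0,0,0],[0,0,0],[0,0,0],[0,0,0],[0,0,0],[0,0,0],[0,0,0]]' --jaw '[0,0,0,0,0,0,0,0]'

```text
time: 68.17
tool_pos: [0.5825, 0.1918, 0.0578]
tool_rot: [3.139, 0.0, -2.963]
contact_force: [-2.1, 0.5, 0.8]
opening: 0.0003
grip_force: 0.8
```

```bash
python3 s.py; python3 -c "
from h import *
print(telemetry.observe()['contact_force'])"
```

```text
[0.5825 0.1918 0.0578] z [-0.     0.003 -1.   ] y [-0.178  0.984  0.003] q [ 0.19  0.67  1.47  0.    1.   -1.56]
[-2.08198809  0.50690346  0.83076778]
```

Not at the detent yet. I'll creep on at 1 mm per row.

Request:
apply_moves --delta_pos '[[0.003,0.001,0],[0.006,0.001,0],[0.009,0.002,0],[0.012,0.002,0],[0.015,0.003,0],[0.018,0.003,0]]' --dr '[[0,0,0],[0,0,0],[0,0,0],[0,0,0],[0,0,0],[0,0,0]]' --jaw '[0,0,0,0,0,0]'

```text
time: 68.67
tool_pos: [0.5882, 0.1928, 0.0578]
tool_rot: [3.139, -0.003, -2.962]
contact_force: [-5.8, 1.4, 2.9]
opening: 0.0005
grip_force: 3.2
```

Request:
apply_moves --delta_pos '[[0.003,0.001,0],[0.006,0.001,0],[0.009,0.002,0],[0.012,0.002,0]]' --dr '[[0,0,0],[0,0,0],[0,0,0],[0,0,0]]' --jaw '[0,0,0,0]'

```text
time: 69.0
tool_pos: [0.5942, 0.194, 0.0578]
tool_rot: [3.138, 0.0, -2.963]
contact_force: [-2.4, 1.2, -0.2]
opening: 0.0005
grip_force: 1.2
```

Request:
apply_moves --delta_pos '[[0.003,0.001,0],[0.006,0.001,0],[0.009,0.002,0],[0.012,0.002,0]]' --dr '[[0,0,0],[0,0,0],[0,0,0],[0,0,0]]' --jaw '[0,0,0,0]'

```text
time: 69.33
tool_pos: [0.5999, 0.1944, 0.058]
tool_rot: [3.139, 0.002, -2.963]
contact_force: [-5.0, 0.5, 1.8]
opening: 0.0004
grip_force: 2.7
```

Request:
apply_moves --delta_pos '[[0.003,0.001,0],[0.006,0.001,0],[0.009,0.002,0],[0.012,0.002,0]]' --dr '[[0,0,0],[0,0,0],[0,0,0],[0,0,0]]' --jaw '[0,0,0,0]'

```text
time: 69.67
tool_pos: [0.5997, 0.1945, 0.0579]
tool_rot: [3.139, -0.01, -2.962]
contact_force: [-22.4, -4.6, 15.7]
opening: 0.0003
grip_force: 11.3
```

The force peaked at the detent, dropped, and then rose hard against the stop, so the drawer is home. I'll back off and check.

Request:
apply_moves --delta_pos '[[-0.02,-0.004,0],[-0.05,-0.01,0],[-0.1,-0.02,0],[-0.2,-0.04,0],[-0.25,-0.05,0.1],[-0.3,-0.05,0.2],[-0.3,-0.05,0.3],[-0.3,-0.05,0.4]]' --dr '[[0,0,0],[0,0,0],[0,0,0],[0,0,0],[0,0,0],[0,0,0],[0,0,0],[0,0,0]]' --jaw '[0,0,0,0,0,0,0,0]'

```text
time: 70.33
tool_pos: [0.4827, 0.1751, 0.2174]
tool_rot: [3.139, 0.0, -2.962]
contact_force: [1.8, 0.0, -0.5]
opening: 0.0003
grip_force: 0.0
```

Request:
apply_moves --delta_pos '[[-0.1,-0.1,0.1],[-0.1,-0.1,0.1],[-0.1,-0.1,0.1],[-0.1,-0.1,0.1],[-0.1,-0.1,0.1],[-0.1,-0.1,0.1]]' --dr '[[0,0,0],[0,0,0],[0,0,0],[0,0,0],[0,0,0],[0,0,0]]' --jaw '[0,0,0,0,0,0]'

```text
time: 70.83
tool_pos: [0.4442, 0.1356, 0.2546]
tool_rot: [3.138, -0.001, -2.963]
contact_force: [-0.4, 0.4, 0.6]
opening: 0.0003
grip_force: 0.0
```

```bash
python3 s.py
python3 - <<'E'
from d import *
im=snap('wrist')
# profile along unit x through drawer centre, offset in v, at z=.09: gray values
ex=np.array([np.cos(.18),np.sin(.18)]); ey=np.array([-ex[1],ex[0]])
F=np.array([.6085,.197])
g=cv2.cvtColor(im,cv2.COLOR_RGB2GRAY)
for v in(-.08,.05,.08):
    r=[]
    for u in np.arange(-.16,.06,.01):
        p=F+u*ex+v*ey; a=proj('wrist',[*p,.081],st).astype(int)
        r.append(int(g[a[1],a[0]]) if 0<=a[0]<512 and 0<=a[1]<384 else -1)
    print(v,r)
t=snap('top'); dark('top',t,.154,6,200); handles(np.where((np.arange(384)[:,None,None]>150),t,0).astype(np.uint8),st,'top',.03,12)
E
```

```text
[0.4442 0.1356 0.2546] z [-0.001  0.003 -1.   ] y [-0.178  0.984  0.003] q [ 0.13  0.21  1.63  0.    1.3  -1.62]
-0.08 [174, 176, 174, 174, 176, 175, 174, 28, 10, 13, 6, 26, 27, 28, 27, 16, 7, 7, 7, 38, 36, 12]
0.05 [131, 129, 134, 126, 131, 175, 174, 20, 1, 5, 11, 23, 27, 26, 27, 16, 15, 14, 28, 44, 39, 0]
0.08 [128, 131, 127, 128, 131, 127, 131, 15, 14, 11, 12, 12, 18, 12, 11, 15, 7, 10, 23, 43, 37, 5]
top [6 5 8] [249. 187.] [0.537 0.03  0.154]
handle 106 [ 0.6674 -0.4009] ang -1.622 len 0.049
handle 668 [0.1948 0.9736] ang -3.092 len 0.413
handle 681 [0.3072 0.7876] ang -3.136 len 0.303
handle 301 [0.0588 0.8336] ang 1.771 len 0.14
```

Run:
```python
from d import *
sc=snap('scene'); dark('scene',sc,.154,5,120)
g=cv2.cvtColor(sc,cv2.COLOR_RGB2GRAY); ex=np.array([np.cos(.18),np.sin(.18)]); ey=np.array([-ex[1],ex[0]]); F=np.array([.6085,.197])
for v in(-.06,.06): print([int(g[tuple(proj('scene',[*(F+u*ex+v*ey),.081]).astype(int)[::-1])]) for u in np.arange(-.16,.04,.008)])
```

```text
scene [18 12 34] [175. 120.] [ 0.536 -0.342  0.154]
scene [ 8  5 20] [292. 138.] [ 0.307 -0.024  0.154]
scene [3 3 6] [169. 151.] [ 0.63  -0.244  0.154]
scene [3 3 6] [174. 163.] [ 0.646 -0.192  0.154]
scene [12 15 68] [258. 172.] [0.48  0.006 0.154]
scene [3 5 8] [172. 169.] [ 0.665 -0.178  0.154]
scene [3 2 6] [186. 174.] [ 0.646 -0.132  0.154]
scene [14 16 93] [283. 184.] [0.456 0.088 0.154]
scene [3 4 6] [183. 183.] [ 0.672 -0.112  0.154]
scene [ 5  7 23] [192. 198.] [ 0.684 -0.051  0.154]
scene [ 7  7 22] [202. 212.] [0.692 0.006 0.154]
scene [ 8 15 48] [211. 219.] [0.687 0.043 0.154]
[152, 153, 154, 154, 159, 160, 160, 159, 160, 159, 159, 153, 160, 159, 159, 160, 160, 160, 159, 157, 119, 116, 115, 116, 116]
[155, 154, 154, 155, 157, 156, 115, 109, 111, 112, 114, 112, 116, 152, 159, 159, 159, 159, 159, 155, 117, 113, 114, 115, 113]
```

```bash
python3 -c "
from h import *
print(job.hand_in())"
```

```text
the job is handed in; nothing more can be done
None
```

I handed the job in at about 71 s: all four brackets hang astride the bar about 20 mm apart, and both brushes are in the drawer, which is pushed home past its detent. One bracket tipped over early on and I stood it back up before hanging it; I didn't re-check the bystanders at the end.

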